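Gauge and book in a lot of gold sleeves

ROBOT

A 6-joint arm with a two-finger parallel gripper is mounted at the origin on the work surface. World frame = base frame: x ahead of the robot, y to its left, z up, the work surface at z = 0. Lengths are in mm, angles in rad, forces in N, time in s.
With the tool pointing down it reaches from about 350 to 975 mm from the base axis. Payload 4.9 kg.
Tool frame: the origin (TCP) lies midway between the tips of the shut fingers; the grasp point (between the pads) lies env.grasp_offset behind it (env.grasp_offset is the distance from the TCP to the grasp point, in mm); z points along the fingers, y is the line along which they close (so a half turn about z gives the same grasp; the last joint's range is limited). The gripper opens to 85 mm and grips with 20 to 120 N. Pads are 22 mm wide; open, the fingers measure 114 mm over their backs; the gripper's body (76 mm by 85 mm) begins 54 mm behind the grasp point. The pads swing forward as they close: fully open they stand 13 mm farther back than shut.
Start: joints at [-1.406, 0.053, 1.613, -0, 1.476, -0.119], TCP at [174.999, -599.981, 231.304] pointing down, gripper open.
Joint ranges: [-3.01, 3.01], [-1.01, 2.22], [0.06, 2.58], [-1.02, 4.17], [0.09, 2.62], [-3.14, 3.14]. Speed limits (rad/s): [2.57, 2.57, 3.14, 3.14, 3.14, 3.14].

INTERFACE

Orientations are given as a unit quaternion [w, x, y, z].
In Python, from plant import env gives the robot as it stands. The module is installed in compiled form; this text tells all that it offers.
- The arm moves only by the tool step_arm, never from a script. Its argument "commands" is text: rows parted by semicolons, each of 7 numbers parted by spaces: the turn, a rotation vector about the tool's x, y, z as a fraction of full scale, then the shift along the tool's x, y, z as a fraction of full scale, then the closure, from -1 (fully open) to 1 (shut). A call has 1 to 8 rows; each row shifts and turns the commanded pose from where the row before left it, along the tool's axes as they then stand; what a row does not reach is not made up. Full scale, the value 1, is 40 mm for a shift and 180 degrees for a turn. A row lasts 1/12 s, in which the tool goes at most 41.7 mm and 7.16 degrees, less where a joint would pass 70% of its speed; a pose out of reach is approached as far as the arm can. A call with a number of a shift or a turn outside -1 to 1 is refused whole. A call with a gripper value outside its range is refused whole. The fingers move at their own pace and stop on an object; "squeeze" is the grip in N (left out, the last holds). Time passes only in rows, so rows that do not move let the fingers close. It gives the time, the measured TCP pose, the force, the opening and the grip force at its end, in the units of the state.
- env.sense(): the state, without advancing time (a new reading comes with each control period).
- env.camera(name): name is "side" or "top"; returns the picture (420x560x3 uint8, red, green, blue); there is no depth.
- env.camera_info(name): a dict with "K" (3x3 intrinsics, pixels), "world_from_camera" (4x4, takes a point from camera to world coordinates). Camera axes: x right, y up, looking along -z (the intrinsics and any distortion apply to the point x, -y, -z); pixel columns grow to the right and rows downward; lengths in mm; the calibration is good to about 2 mm. A picture is of the moment at which its call begins. camera_info takes no time and is no camera call.
- env.finish_job(): hands the job in; it is judged then, once.
The state is a dict: "time": time; "qpos": joint angles; "qd": joint speeds; "effort": joint torques, N m; "eef_pos": TCP position; "eef_rot": TCP orientation; "ft_force": force on the tool from outside, world axes, zero at the start; "torque": the same for the moment, N m; "grip_width": opening from 0.0 (shut) to 1.0 (fully open); "grip_force": force on a finger pad.
Only numpy, scipy, OpenCV 4.12 (cv2) and the standard library are available. Lean on these libraries where they do the work, as an engineer would, in place of code of your own. Each camera call takes 0.05 s, during which the arm holds its last target. There are 200 camera calls.

TASK

Try the standing gold sleeves on the plug gauge one after another, from the robot's left to its right as they stand at the start: slip each over the pin, upright, as far as it will go by itself, then stand the ones that go right down to the shoulder upright in the square tray and the ones that stop at the top of the gauging pin upright in the oblong tray. When all are sorted, take the scanner, aim it squarely at the middle of the lot label from about 5 cm off, hold it steady there for two seconds, and stand it back on the middle of its pad. Leave the wafer stack, the phone and the loupe where they are.

Things in the scene. Friction and masses are not known exactly. Their poses are not given: they have to be found in the camera images.
- sleeve_1_centre (a point): centre (half-way up) of gold sleeve 1: a plain yellow-metal tube standing on end, 30 mm across, 30 mm tall, axis z, about 130 g. Its bore is either 21 mm (fits the gauge) or 15.5 mm (too tight); the gauge tells which. Sleeves are numbered from left (+y, 1) to right (-y, 6) as they stand at the start; 3 or 4 of the six are there
- sleeve_2_centre (a point): centre (half-way up) of gold sleeve 2: a plain yellow-metal tube standing on end, 30 mm across, 30 mm tall, axis z, about 130 g. Its bore is either 21 mm (fits the gauge) or 15.5 mm (too tight); the gauge tells which. Sleeves are numbered from left (+y, 1) to right (-y, 6) as they stand at the start; 3 or 4 of the six are there
- sleeve_3_centre (a point): centre (half-way up) of gold sleeve 3: a plain yellow-metal tube standing on end, 30 mm across, 30 mm tall, axis z, about 130 g. Its bore is either 21 mm (fits the gauge) or 15.5 mm (too tight); the gauge tells which. Sleeves are numbered from left (+y, 1) to right (-y, 6) as they stand at the start; 3 or 4 of the six are there
- sleeve_4_centre (a point): centre (half-way up) of gold sleeve 4: a plain yellow-metal tube standing on end, 30 mm across, 30 mm tall, axis z, about 130 g. Its bore is either 21 mm (fits the gauge) or 15.5 mm (too tight); the gauge tells which. Sleeves are numbered from left (+y, 1) to right (-y, 6) as they stand at the start; 3 or 4 of the six are there
- sleeve_5_centre (a point): centre (half-way up) of gold sleeve 5: a plain yellow-metal tube standing on end, 30 mm across, 30 mm tall, axis z, about 130 g. Its bore is either 21 mm (fits the gauge) or 15.5 mm (too tight); the gauge tells which. Sleeves are numbered from left (+y, 1) to right (-y, 6) as they stand at the start; 3 or 4 of the six are there
- sleeve_6_centre (a point): centre (half-way up) of gold sleeve 6: a plain yellow-metal tube standing on end, 30 mm across, 30 mm tall, axis z, about 130 g. Its bore is either 21 mm (fits the gauge) or 15.5 mm (too tight); the gauge tells which. Sleeves are numbered from left (+y, 1) to right (-y, 6) as they stand at the start; 3 or 4 of the six are there
- gauge: plug gauge fixed to the desk, upright: dark steel plate 90 x 90 mm, 14 mm thick; on it a round shoulder 40 mm across, top 30 mm above the desk; then the gauging pin, 18 mm diameter, from 30 to 65 mm, a 1.5 mm chamfer, and a pilot, 13 mm diameter, up to 80 mm (last 2.5 mm tapered). Origin on the pin's axis at desk level
- gauge_seat (a point): point on the gauge pin's axis at the shoulder's top, 30 mm above the desk. A sleeve that fits slides down to this shoulder (its centre then 45 mm above the desk); a tight one goes over the pilot only and stops at the chamfer above the gauging pin (its centre then about 81 mm above the desk)
- square_tray: square grey tray fixed to the desk, for sleeves that fit: 140 x 140 mm outside, walls 4 mm thick, rim 16 mm above the desk, floor 4 mm thick; origin at the centre of its underside, axes along its sides
- oblong_tray: oblong grey tray fixed to the desk, for tight sleeves: 100 mm along its x, 170 mm along its y outside, walls 4 mm thick, rim 16 mm above the desk, floor 4 mm thick; origin at the centre of its underside
- scanner: hand-held barcode scanner standing upright on its pad, 250 g; grey head 64 (x) x 52 (y) x 32 mm tall at the bottom, above it an upright black handle 30 (x) x 26 (y) mm that reaches from 32 to 126 mm. It looks straight down out of the underside of the head, along its own -z. Origin at the centre of the head's underside
- scanner_window (a point): the scanner's window, at the centre of the underside of its head; z axis points up along the handle, so the scanner looks along -z
- scanner_grip (a point): point on the handle's axis, 85 mm above the window, a good place to grip it across its y (26 mm)
- pad_top (a point): centre of the top of the scanner's flat black rubber pad, fixed to the desk, 110 x 100 mm, top 8 mm above the desk
- label_mark (a point): centre of the lot label, a white card 50 x 65 mm with black bars on a 70 x 90 mm black board that leans back 0.42 rad on a fixed stand, its centre 55 mm above the desk; its z axis points out of its face, up and roughly towards the robot
- wafer_stack: bystander: banded stack of gold wafers, 30 x 46 x 42 mm, origin under its centre
- phone: bystander: black phone lying flat, 150 x 72 x 8 mm, origin under its centre
- loupe: bystander: folded steel loupe, 50 x 36 x 21 mm, origin under its centre
Mind the look-alikes: they are no part of the job. Leave any purple look-alike of the part that bears sleeve_2_centre alone. What is shaped like the part that bears sleeve_6_centre but turquoise or white is not meant.

How it is judged:
By the outcome, as a careful person would: the job done as asked, in the order asked, and still so for the second after the job is handed in, with the robot touching nothing.
Of sleeve_1, sleeve_2, sleeve_3, sleeve_4, sleeve_5, sleeve_6 only 3 to 4 are there at a start; the rules pass over those that are not, and their reading is None.
At some moment in a run one of sleeve_1, sleeve_2, sleeve_3, sleeve_4, sleeve_5, sleeve_6 may be knocked a few centimetres aside while the robot is not near it.
It also fails if it takes over 210 s, if anything falls off the work surface, if the arm or the gripper's body presses on something with over 40 N, if the wrist force passes 120 N, or if a joint passes its speed limit or range.

## Working session

There is one attempt and no reset: what is moved stays moved. The work goes in short steps, Python scripts to look and compute and a tool call to move; the robot and the scene stay as the last step left them, time stands still between calls to the robot, and variables do not carry over. Pictures are saved under pics/ and viewed, at most 14 in all, crops included, and the job is handed in when it is done.

Besides the shell and the picture viewer there is one more tool, called after "Call:" by a JSON object that holds its "method" and its "body", one argument or row to a line. step_arm: Moves the arm, as the interface text tells. Its arguments: {"type":"object","properties":{"commands":{"type":"string"},"squeeze":{"type":"number"}},"required":["commands"]}

```bash
mkdir -p pics
cat > h.py <<'E'
import numpy as np, cv2
from plant import env
def shot(name,fn=None):
    im=env.camera(name)
    if fn: cv2.imwrite('pics/'+fn,im[:,:,::-1])
    return im
def proj(name,P):
    i=env.camera_info(name);T=np.linalg.inv(i["world_from_camera"])
    p=T[:3,:3]@np.asarray(P,float)+T[:3,3]; p=np.array([p[0],-p[1],-p[2]])
    q=i["K"]@p; return q[:2]/q[2]
def ray(name,u,v):
    i=env.camera_info(name);W=np.array(i["world_from_camera"])
    d=np.linalg.inv(i["K"])@[u,v,1]; d=np.array([d[0],-d[1],-d[2]])
    return W[:3,3],W[:3,:3]@d
def onplane(name,u,v,z):
    o,d=ray(name,u,v); return o+d*(z-o[2])/d[2]
E
python3 - <<'E'
from h import *
for n in("top","side"):
    shot(n,n+"0.png"); i=env.camera_info(n); print(n,i.keys(),np.round(i["K"],1).tolist(),np.round(i["world_from_camera"],3).tolist())
s=env.sense();print(s,env.grasp_offset)
E
```

```text
top dict_keys(['K', 'world_from_camera']) [[544.3, 0.0, 278.6], [0.0, 544.3, 207.8], [0.0, 0.0, 1.0]] [[0.006, 0.998, -0.07, 474.518], [-1.0, 0.005, -0.017, -22.035], [-0.017, 0.07, 0.997, 1390.07], [0.0, 0.0, 0.0, 1.0]]
side dict_keys(['K', 'world_from_camera']) [[492.0, 0.0, 280.4], [0.0, 492.0, 214.2], [0.0, 0.0, 1.0]] [[-0.875, 0.235, -0.422, 151.747], [-0.483, -0.467, 0.741, 688.618], [-0.023, 0.853, 0.522, 595.98], [0.0, 0.0, 0.0, 1.0]]
{'time': 0.1, 'qpos': array([-1.40596419e+00,  5.33009519e-02,  1.61417131e+00, -1.45816748e-05,
        1.47599180e+00, -1.18995328e-01]), 'qd': array([-0.00044143, -0.00203847, -0.002045  , -0.00102122,  0.00088065,
        0.00041498]), 'effort': array([-1.17178733e-03, -3.94909501e+01, -3.71364856e+01, -2.41712805e-04,
        3.93787224e-03, -1.85914899e-05]), 'eef_pos': array([ 174.9254287 , -599.43009343,  230.17095421]), 'eef_rot': array([-9.35292161e-04,  9.89946603e-01,  1.41438493e-01, -2.86985112e-05]), 'ft_force': array([ 0.69133792, -0.33290983,  0.41014101]), 'torque': array([ 0.01414047, -0.01533128, -0.0029682 ]), 'grip_force': 0.0, 'grip_width': 0.9977162071297759} 18.700000000000003
```

View pics/top0.png

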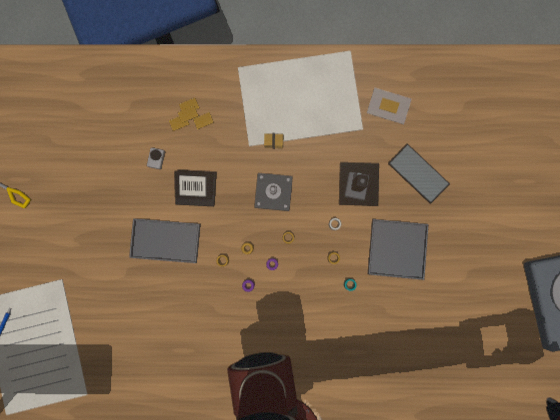

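View pics/side0.png

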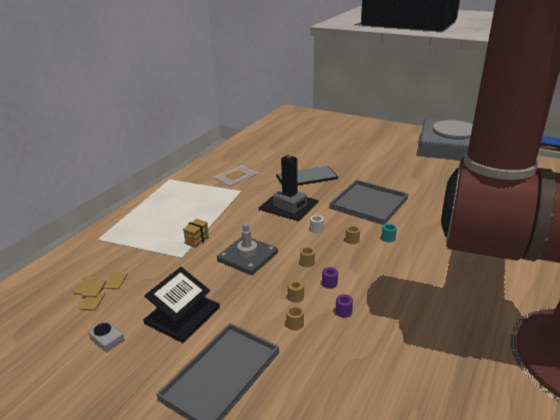

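Top view: there are four gold rings at about (223,259), (248,247), (289,236) and (333,257). Two purple, one turquoise and one white ring are look-alikes. The gauge is at (273,191), the scanner at (359,184), the label at (194,187), the oblong tray at (165,240) and the square tray at (398,249). Next I measure these and make one enlarged montage.

```bash
cat >> h.py <<'E'
def gold(name,im=None):
    im=shot(name) if im is None else im
    h=cv2.cvtColor(im,cv2.COLOR_RGB2HSV)
    m=cv2.inRange(h,(15,125,60),(32,255,255))
    m=cv2.morphologyEx(m,cv2.MORPH_CLOSE,np.ones((5,5),np.uint8))
    out=[]
    for c in cv2.findContours(m,cv2.RETR_EXTERNAL,cv2.CHAIN_APPROX_NONE)[0]:
        hu=cv2.convexHull(c);M=cv2.moments(hu)
        if M['m00']>50: out.append((M['m10']/M['m00'],M['m01']/M['m00'],M['m00']))
    return sorted(out)
E
python3 - <<'E'
from h import *
for n in("top","side"):
    im=cv2.imread('pics/%s0.png'%n)[:,:,::-1]
    for g in gold(n,im): print(n,np.round(g,1),np.round(onplane(n,g[0],g[1],15),1))
t=cv2.imread('pics/top0.png');s=cv2.imread('pics/side0.png')
def cr(im,x,y,w,h,f=5): return cv2.resize(im[y:y+h,x:x+w],None,fx=f,fy=f,interpolation=cv2.INTER_CUBIC)
a=np.hstack([cr(t,168,160,55,58),cr(t,245,164,55,58),cr(t,332,156,50,58)])
b=np.hstack([cr(s,140,258,80,80,3.6),cr(s,215,215,64,80,3.6),cr(s,255,150,78,80,3.6)])
b=cv2.resize(b,(a.shape[1],int(b.shape[0]*a.shape[1]/b.shape[1])))
cv2.imwrite('pics/mont.png',np.vstack([a,b])); print(np.vstack([a,b]).shape)
# straight-edged dark things in top
g=cv2.cvtColor(t,cv2.COLOR_BGR2GRAY);hs=cv2.cvtColor(t,cv2.COLOR_BGR2HSV)
m=((hs[:,:,1]<70)&(hs[:,:,2]<110)).astype(np.uint8)*255
for c in cv2.findContours(m,cv2.RETR_EXTERNAL,cv2.CHAIN_APPROX_NONE)[0]:
    if 600<cv2.contourArea(c)<6000:
        r=cv2.minAreaRect(c);print('rect',np.round(r[0],1),np.round(r[1],1),round(r[2],1),np.round(onplane('top',*r[0],12),1))
E
```

```text
top [ 4.5 67.4 58. ] [934.2 717.4  15. ]
top [11.5 51.1 69. ] [977.9 700.7  15. ]
top [ 17.4  76.1 430. ] [911.3 682.6  15. ]
top [ 20.  196.7 543.5] [596.7 663.3  15. ]
top [ 22.7 249.4  59. ] [462.4 651.1  15. ]
top [ 29.9 234.9 180.5] [499.3 634.   15. ]
top [ 44.  269.8  86. ] [411.4 594.6  15. ]
top [46.4 87.8 77.5] [880.4 605.6  15. ]
top [ 68.4 257.   87.5] [443.9 533.4  15. ]
top [ 77.  240.1 128.5] [487. 513.  15.]
top [ 94.2 368.3 103. ] [167.8 459.4  15. ]
top [158.8 343.   61. ] [231.5 299.   15. ]
top [166.1 396.4  91. ] [101.3 278.   15. ]
top [ 189.6  116.2 1017.5] [806.4 232.   15. ]
top [222.8 260.4 172.5] [438.  141.5  15. ]
top [238.3 351.2  54.5] [213.1  99.8  15. ]
top [250.8 250.  268.5] [464.7  71.3  15. ]
top [265.1 333.3  72. ] [257.6  33.5  15. ]
top [273.2 140.6 218.5] [743.6  16.5  15. ]
top [277.6 330.9  91.5] [263.9   2.5  15. ]
top [279.9 283.4  51.5] [381.4  -2.7  15. ]
top [290.1 239.6 226.5] [491.3 -27.7  15. ]
top [300. 315.  55.] [303.6 -53.3  15. ]
top [302.9 338.3 189.5] [246.2 -60.8  15. ]
top [323.7 360.8  68. ] [ 191.7 -112.5   15. ]
top [330.
[... 1589 characters left out ...]

side [196.  232.6 465. ] [746.8  12.1  15. ]
side [235.1 174.3  61.5] [ 824.  -257.6   15. ]
side [295.1 304.5 731. ] [453.6 115.8  15. ]
side [306.8 256.2 235.5] [497.8 -19.7  15. ]
side [352.3 233.7 200. ] [ 447.7 -135.1   15. ]
(578, 800, 3)
rect [ 39.8 369.6] [61.8 84.6] 80.3 [162.7 597.5  12. ]
rect [541.5 303. ] [96. 35.] 90.0 [ 337.6 -653.7   12. ]
rect [398.1 248.9] [56.5 56. ] 5.0 [ 469.6 -299.4   12. ]
rect [164.4 240.2] [67.9 39.6] 4.8 [487.9 291.   12. ]
rect [273.2 191.6] [35.3 34.9] 5.7 [613.1  15.8  12. ]
rect [358.7 183.4] [38.3 41.7] 2.5 [ 635.  -201.3   12. ]
rect [418.8 173.2] [58.  27.6] 45.0 [ 661.5 -353.5   12. ]
rect [64.5 22. ] [ 44. 129.] 90.0 [1056.9  565.6   12. ]
```

View pics/mont.png

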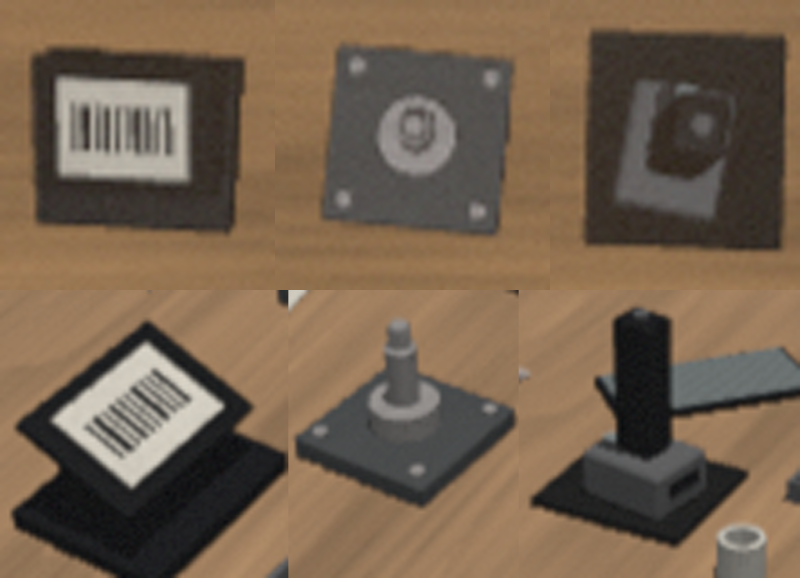

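The montage shows the label card facing mostly up (65 mm along y), the gauge with its pilot tip and four screws, and the scanner turned a little on its pad. I'll tighten the gold mask and triangulate the label, gauge and scanner.

```bash
cat >> h.py <<'E'
def tri(pt,ps):
    A=[];b=[]
    for n,p in(('top',pt),('side',ps)):
        o,d=ray(n,*p);d=d/np.linalg.norm(d);P=np.eye(3)-np.outer(d,d);A.append(P);b.append(P@o)
    A=np.vstack(A);b=np.hstack(b);x=np.linalg.lstsq(A,b,rcond=None)[0];return x,np.linalg.norm(A@x-b)
E
python3 - <<'E'
from h import *
I={n:cv2.imread('pics/%s0.png'%n)[:,:,::-1].copy() for n in('top','side')}
H={n:cv2.cvtColor(I[n],cv2.COLOR_RGB2HSV) for n in I}
print('sleeve px',H['top'][248-8:248+9:2,240:257:2].reshape(-1,3)[np.argsort(-H['top'][240:257:2,240:257:2,1].ravel())][:25].tolist())
print('wood',H['top'][225:235,240:280].reshape(-1,3).mean(0),H['top'][225:235,240:280].reshape(-1,3).std(0),H['top'][225:235,240:280].reshape(-1,3).max(0))
def quad(n,x0,y0,x1,y1):
    g=cv2.cvtColor(I[n],cv2.COLOR_RGB2GRAY)[y0:y1,x0:x1]; m=(g>150).astype(np.uint8)
    m=cv2.morphologyEx(m,cv2.MORPH_CLOSE,np.ones((5,5),np.uint8))
    c=max(cv2.findContours(m,cv2.RETR_EXTERNAL,cv2.CHAIN_APPROX_NONE)[0],key=cv2.contourArea); h=cv2.convexHull(c)
    q=cv2.approxPolyDP(h,0.06*cv2.arcLength(h,True),True)[:,0]+[x0,y0]
    return q
qt,qs=quad('top',172,168,215,205),quad('side',145,268,215,320)
print(qt.tolist(),qs.tolist())
# screws
def spots(n,x0,y0,x1,y1,t):
    g=cv2.cvtColor(I[n],cv2.COLOR_RGB2GRAY)[y0:y1,x0:x1]
    _,l,st,c=cv2.connectedComponentsWithStats((g>t).astype(np.uint8))
    return [(np.round(c[i]+[x0,y0],1).tolist(),int(st[i,4])) for i in range(1,len(c)) if st[i,4]>2]
print(spots('top',258,176,289,207,125)); print(spots('side',220,235,277,270,125))
# scanner: grey head in top
print(spots('top',342,168,376,200,75)); 
for n,b in(('top',(340,165,380,205)),('side',(270,150,330,215))):
  x0,y0,x1,y1=b;g=cv2.cvtColor(I[n],cv2.COLOR_RGB2GRAY)[y0:y1,x0:x1]
  print(n,np.percentile(g,[5,25,50,75,95]))
E
```

```text
sleeve px [[21, 177, 151], [20, 175, 165], [20, 175, 153], [20, 173, 165], [20, 173, 150], [19, 172, 157], [20, 171, 154], [20, 170, 135], [20, 170, 135], [20, 169, 157], [20, 169, 158], [19, 167, 139], [19, 166, 92], [19, 165, 108], [20, 164, 149], [19, 163, 141], [19, 163, 117], [19, 162, 143], [19, 162, 146], [20, 160, 110], [18, 141, 103], [17, 136, 154], [17, 133, 132], [16, 133, 144], [17, 130, 94]]
wood [ 15.24 118.26 143.89] [0.55892754 2.81733917 5.32474413] [ 17 128 154]
[[180, 176], [204, 177], [204, 195], [181, 194]] [[181, 273], [201, 290], [175, 311], [155, 293]]
[([261.2, 176.6], 5), ([287.5, 179.5], 4), ([272.8, 191.4], 115), ([272.1, 188.9], 8), ([258.5, 203.5], 4), ([285.0, 205.5], 6)]
[([222.4, 236.9], 31), ([228.9, 241.4], 132), ([259.9, 236.6], 67), ([275.0, 238.7], 6), ([246.9, 246.4], 87), ([271.5, 242.5], 6), ([270.5, 247.5], 4), ([223.2, 253.6], 5), ([271.5, 264.0], 109), ([224.7, 267.1], 55), ([250.2, 264.6], 5)]
[([353.7, 188.9], 231), ([358.8, 173.4], 9), ([361.9, 180.5], 15)]
top [45. 49. 52. 61. 99.]
side [ 21.    43.75 111.   130.   136.  ]
```

```bash
sed -i 's/(15,125,60),(32,255,255)/(18,145,60),(30,255,255)/; s/np.ones((5,5)/np.ones((3,3)/' h.py
python3 - <<'E'
from h import *
qt=[[180,176],[204,177],[204,195],[181,194]];qs=[[181,273],[201,290],[175,311],[155,293]]
# top pixel centre of card edges ~ +0.5 ; match by projecting rough points
import itertools
best=min((sum(tri(a,qs[(i*s+k)%4])[1] for i,a in enumerate(qt)),k,s) for k in range(4) for s in(1,-1))
print(best);_,k,s=best
C=np.array([tri(a,qs[(i*s+k)%4])[0] for i,a in enumerate(qt)]);print(C.round(1),C.mean(0).round(1))
for i in range(4):print(np.linalg.norm(C[i]-C[i-1]).round(1))
n=np.cross(C[1]-C[3],C[0]-C[2]);n/=np.linalg.norm(n);print('n',n, np.arccos(abs(n[2])))
print('gauge',onplane('top',273.05,191.3,14),onplane('top',272.8,191.4,30))
for p in ((223.2,253.6),(270.8,247.5),(250.2,264.6)):print('s screw',onplane('side',*p,14).round(1))
for p in ((261.2,176.6),(287.5,179.5),(258.5,203.5),(285,205.5)):print('t screw',onplane('top',*p,14).round(1))
for n_ in("top","side"):
    im=cv2.imread('pics/%s0.png'%n_)[:,:,::-1]
    for g in gold(n_,im):
        P=onplane(n_,g[0],g[1],15)
        if abs(P[1])<170 and 400<P[0]<560: print(n_,np.round(g,1),P.round(1))
print([ (n_,proj(n_,[635,-201,z]).round(1).tolist()) for n_ in('top','side') for z in (8,40,134)])
for n,b,t in(('top',(342,166,378,204),75),):
  x0,y0,x1,y1=b;g=cv2.cvtColor(cv2.imread('pics/top0.png'),cv2.COLOR_BGR2GRAY)[y0:y1,x0:x1]
  c=max(cv2.findContours((g>t).astype(np.uint8),0,1)[0],key=cv2.contourArea);print('head',c[:,0].min(0)+[x0,y0],[ (p+[x0,y0]).tolist() for p in cv2.boxPoints(cv2.minAreaRect(c))],cv2.minAreaRect(c))
E
```

```text
(np.float64(5.306068549557449), 3, -1)
[[646.4 244.9  63.3]
 [655.1 198.7 -18. ]
 [600.1 186.8  44.1]
 [596.3 231.  113.6]] [624.5 215.4  50.7]
72.4
93.9
83.8
82.4
n [ 0.62684753 -0.64438946  0.43797762] 1.1174485079332452
gauge [613.62438169  16.12716095  14.        ] [611.75188382  16.30970512  30.        ]
s screw [651.9  47.6  14. ]
s screw [577.  -14.4  14. ]
s screw [584.2  53.6  14. ]
t screw [651.1  46.6  14. ]
t screw [643.9 -20.4  14. ]
t screw [582.4  52.9  14. ]
t screw [577.6 -14.4  14. ]
top [221.9 260.3 103. ] [438.2 143.7  15. ]
top [246.7 248.   95. ] [469.5  81.5  15. ]
top [287.9 237.4  93.5] [496.8 -22.3  15. ]
top [333.5 257.5  99. ] [ 447.  -137.1   15. ]
[('top', [358.4, 183.6]), ('top', [360.0, 182.1]), ('top', [365.4, 177.3]), ('side', [288.7, 202.6]), ('side', [288.5, 190.8]), ('side', [287.9, 154.0])]
head [345 172] [[344.34615421295166, 195.26923179626465], [349.15384674072266, 171.23076915740967], [368.7692337036133, 175.15384483337402], [363.96154022216797, 199.1923065185547]] ((14.557693481445312, 19.211538314819336), (20.003847122192383, 24.514516830444336), 11.309932708740234)
```

Call:
{"method": "step_arm", "body": {
  "commands": "0 0 0.0301 0 0 0 -0.2;0 0 0.0301 0 0 0 -0.2;0 0 0.0301 0 0 0 -0.2;0 0 0 0.7 -0.7 0 -0.2;0 0 0 0.7 -0.7 0 -0.2;0 0 0 0.7 -0.7 0 -0.2;0 0 0 0.7 -0.7 0 -0.2;0 0 0 0.7 -0.7 0 -0.2",
  "squeeze": 40
}}

```text
time: 0.77
eef_pos: [315.7, -458.3, 230.7]
eef_rot: [-0.0, 1.0, -0.0, -0.0]
ft_force: [0.0, -1.3, 0.5]
grip_width: 0.601
grip_force: 0.0
```

Run:
```python
from h import *
qt=[[180,176],[204,177],[204,195],[181,194]];qs=[[155,293],[181,273],[201,290],[175,311]]
C=[tri(np.array(a)+.0,b) for a,b in zip(qt,qs)];print([c[1].round(1) for c in C]);C=np.array([c[0] for c in C]);print(C.round(1),C.mean(0).round(1))
print([np.linalg.norm(C[i]-C[i-1]).round(1) for i in range(4)])
n=-np.cross(C[1]-C[3],C[0]-C[2]);n/=np.linalg.norm(n);n*=np.sign(n[2]);print('n',n.round(3), np.arccos(abs(n[2])), 'yawdir',np.arctan2(n[1],n[0]), 'edge yaw',np.arctan2(*(C[0]-C[1])[:2]),np.arctan2(*(C[3]-C[2])[:2]))
print('head',onplane('top',356.6,185.2,16), onplane('top',356.6,185.2,40))
print(env.sense()['eef_pos'],env.sense()['eef_rot'],env.sense()['grip_width'])
```

```text
[np.float64(1.7), np.float64(0.9), np.float64(0.8), np.float64(3.4)]
[[646.4 244.9  63.3]
 [642.6 184.4  64.2]
 [600.1 186.8  44.1]
 [604.9 246.5  42.3]] [623.5 215.7  53.5]
[np.float64(46.5), np.float64(60.7), np.float64(47.1), np.float64(59.9)]
n [-0.436  0.052  0.898] 0.4549235020624261 yawdir 3.023180860494791 edge yaw 0.06338313891881245 0.08115108793296877
head [ 629.88130379 -195.47992662   16.        ] [ 627.1676807  -192.45047214   40.        ]
[ 315.74902502 -458.28981881  230.70919359] [-4.03500510e-04  9.99999868e-01 -2.96640916e-04 -1.12171791e-04] 0.6006820238199558
```

Call:
{"method": "step_arm", "body": {
  "commands": "0 0 0 0.19 -0.94 0 -0.2;0 0 0 0.19 -0.94 0 -0.2;0 0 0 0.19 -0.94 0 -0.2;0 0 0 0.19 -0.94 0 -0.2;0 0 0 0.19 -0.94 0 -0.2;0 0 0 0.19 -0.94 0 -0.2;0 0 0 0.19 -0.94 0 -0.2;0 0 0 0.19 -0.94 0 -0.2"
}}

```text
time: 1.43
eef_pos: [375.4, -157.3, 230.9]
eef_rot: [-0.0, 1.0, -0.0, -0.0]
ft_force: [0.9, -0.2, -1.3]
grip_width: 0.602
grip_force: 0.0
```

Call:
{"method": "step_arm", "body": {
  "commands": "0 0 0 0.19 -0.94 0.3 -0.2;0 0 0 0.19 -0.94 0.3 -0.2;0 0 0 0.19 -0.94 0.3 -0.2;0 0 0 0.19 -0.94 0.3 -0.2;0 0 0 0.19 -0.94 0.3 -0.2;0 0 0 0.19 -0.94 0.3 -0.2;0 0 0 0.19 -0.94 0.3 -0.2;0 0 0 0 0 0 -0.2"
}}

```text
time: 2.1
eef_pos: [427.0, 109.3, 144.1]
eef_rot: [-0.001, 1.0, 0.004, -0.003]
ft_force: [0.0, -0.2, -1.0]
grip_width: 0.599
grip_force: 0.0
```

```bash
cat >> h.py <<'E'
def look(fn=None):
    for n_ in("top","side"):
        im=shot(n_,fn and n_+fn+'.png')
        for g in gold(n_,im):
            P=onplane(n_,g[0],g[1],15)
            if abs(P[1])<400 and 390<P[0]<700: print(n_,np.round(g,1),P.round(1))
    s=env.sense();print(s['time'],s['eef_pos'].round(1),s['eef_rot'].round(4),s['grip_width'].round(3))
E
python3 -c "
from h import *
look('1')"
```

```text
top [248.  247.6  57. ] [470.6  78.3  15. ]
top [287.9 237.4  92.5] [496.9 -22.2  15. ]
top [333.5 257.6  98.5] [ 446.8 -137.    15. ]Traceback (most recent call last):
  File "<string>", line 3, in <module>
    look('1')
    ~~~~^^^^^
  File "h.py", line 38, in look
    s=env.sense();print(s['time'],s['eef_pos'].round(1),s['eef_rot'].round(4),s['grip_width'].round(3))
                                                                              ^^^^^^^^^^^^^^^^^^^^^
AttributeError: 'float' object has no attribute 'round'
```

Call:
{"method": "step_arm", "body": {
  "commands": "0 0 0 0.2 -0.8 0.5 -0.2;0 0 0 0 0 0.75 -0.2;0 0 0 0 0 0.75 -0.2;0 0 0 0 0 0.2 -0.2;0 0 0 0 0 0 -0.2;0 0 0 0 0 0 -0.2"
}}

```text
time: 2.7
eef_pos: [437.4, 135.1, 60.1]
eef_rot: [0.0, 1.0, -0.001, 0.0]
ft_force: [0.7, 0.1, 0.1]
grip_width: 0.599
grip_force: 0.0
```

```bash
sed -i "s/s\['grip_width'\].round(3)/round(s['grip_width'],3)/" h.py
python3 - <<'E'
from h import *
h=cv2.cvtColor(cv2.imread('pics/side0.png'),cv2.COLOR_BGR2HSV)
for x,y in((295,292),(295,318),(307,256),(352,235)):
    p=h[y-7:y+8,x-7:x+8].reshape(-1,3);print(np.percentile(p,[10,50,90],axis=0).tolist())
p=h[270:285,250:280].reshape(-1,3);print('wood',np.percentile(p,[1,50,99],axis=0).tolist())
shot('side','side2.png');s=cv2.imread('pics/side2.png');t=env.camera('top')[:,:,::-1]
a=cv2.resize(s[180:360,200:400],(800,600))
cv2.imwrite('pics/c2.png',a);s=env.sense();print(s['eef_pos'],s['eef_rot'])
E
```

```text
[[18.0, 131.0, 83.0], [19.0, 137.0, 93.0], [19.0, 142.0, 146.0]]
[[18.0, 133.0, 87.0], [19.0, 137.0, 95.0], [19.0, 142.0, 141.6]]
[[18.0, 126.80000000000001, 85.0], [19.0, 136.0, 96.0], [19.0, 141.0, 137.0]]
[[17.0, 117.80000000000001, 83.0], [19.0, 136.0, 95.0], [19.0, 141.0, 137.0]]
wood [[14.0, 8.0, 45.49], [15.0, 103.0, 155.5], [107.54999999999995, 106.0, 166.0]]
[438.7163899  135.56433776  61.63480372] [-2.21541339e-04  9.99997876e-01 -6.23955592e-04  1.95176645e-03]
```

View pics/c2.png

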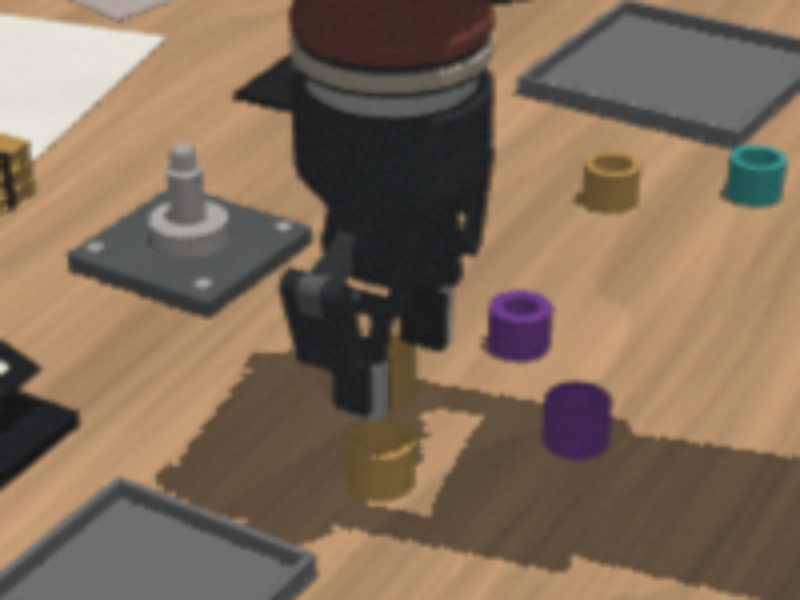

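The gripper is above the first gold sleeve, which sits at about (380,460) in the crop, and the second is behind it. I check the side-view position and then descend.

```bash
python3 - <<'E'
import re
s=open('h.py').read()
s=s.replace("m=cv2.inRange(h,(18,145,60),(30,255,255))","m=cv2.inRange(h,(18,145,60),(30,255,255)) if name=='top' else cv2.inRange(h,(17,120,50),(24,255,255))")
open('h.py','w').write(s)
E
python3 - <<'E'
from h import *
for g in gold('side',cv2.imread('pics/side0.png')[:,:,::-1]):
    P=onplane('side',g[0],g[1],15)
    if abs(P[1])<400 and 390<P[0]<700: print(np.round(g,1),P.round(1))
E
```

```text
[294.7 317.3 348. ] [439.6 144.4  15. ]
[295.5 290.5 293. ] [470.1  82.5  15. ]
[307.  256.3 249. ] [497.4 -19.7  15. ]
[352.3 234.  213. ] [ 447.3 -134.1   15. ]
```

Call:
{"method": "step_arm", "body": {
  "commands": "0 0 0 0 -0.2 0 -0.2;0 0 0 0 0 0.4 -0.2;0 0 0 0 0 0.4 -0.2;0 0 0 0 0 0.4 -0.2;0 0 0 0 0 0.2 -0.2;0 0 0 0 0 0 -0.2"
}}

```text
time: 3.3
eef_pos: [436.0, 144.2, 2.4]
eef_rot: [0.0, 1.0, 0.0, -0.001]
ft_force: [0.3, 0.0, -0.4]
grip_width: 0.599
grip_force: 0.0
```

Call:
{"method": "step_arm", "body": {
  "commands": "0 0 0 0 0 0 1;0 0 0 0 0 0 1;0 0 0 0 0 0 1;0 0 0 0 0 0 1;0 0 0 0 0 0 1;0 0 0 0 0 0 1"
}}

```text
time: 3.8
eef_pos: [438.2, 144.3, 4.8]
eef_rot: [-0.0, 1.0, 0.0, 0.001]
ft_force: [0.2, 0.6, 5.9]
grip_width: 0.33
grip_force: 40.1
```

Call:
{"method": "step_arm", "body": {
  "commands": "0 0 0 0 0 -0.5 1;0 0 0 0 0 -0.9 1;0 0 0 0 0 -0.9 1;0 0 0 0 0 -0.5 1;0 0 0 0.5 0.35 0 1;0 0 0 0.7 0.5 0 1;0 0 0 0.7 0.5 0 1;0 0 0 0.7 0.5 0 1"
}}

```text
time: 4.47
eef_pos: [541.5, 69.2, 115.1]
eef_rot: [0.0, 1.0, 0.0, -0.0]
ft_force: [-0.4, 0.2, -1.1]
grip_width: 0.327
grip_force: 39.9
```

Call:
{"method": "step_arm", "body": {
  "commands": "0 0 0 0.7 0.5 0 1;0 0 0 0.7 0.5 0 1;0 0 0 0.3 0.35 0 1;0 0 0 0 0 0 1;0 0 0 0 0 0 1;0 0 0 0 0 0 1;0 0 0 0 0 0 1"
}}

```text
time: 5.05
eef_pos: [607.8, 16.9, 114.8]
eef_rot: [-0.0, 1.0, 0.0, -0.001]
ft_force: [0.7, -0.1, -1.1]
grip_width: 0.333
grip_force: 39.9
```

Run:
```python
from h import *
look('3')
a=cv2.imread('pics/side3.png')[150:270,180:340];b=cv2.imread('pics/top3.png')[140:260,200:360]
cv2.imwrite('pics/c3.png',np.vstack([cv2.resize(a,None,fx=2.5,fy=2.5),cv2.resize(b,None,fx=2.5,fy=2.5)]))
P=np.array([env.sense()['eef_pos'] for _ in range(3)]);print(P.round(2))
```

```text
top [333.5 257.5 100. ] [ 447.  -136.9   15. ]
side [295.3 290.5 289.5] [470.4  82.6  15. ]
side [307.  256.5 246.5] [497.1 -19.2  15. ]
side [352.2 234.  221. ] [ 447.5 -133.8   15. ]
5.15 [608.1  16.9 115.1] [-1.e-04  1.e+00  6.e-04 -3.e-04] 0.332
[[608.09  16.94 115.14]
 [608.09  16.94 115.14]
 [608.09  16.94 115.14]]
```

View pics/c3.png

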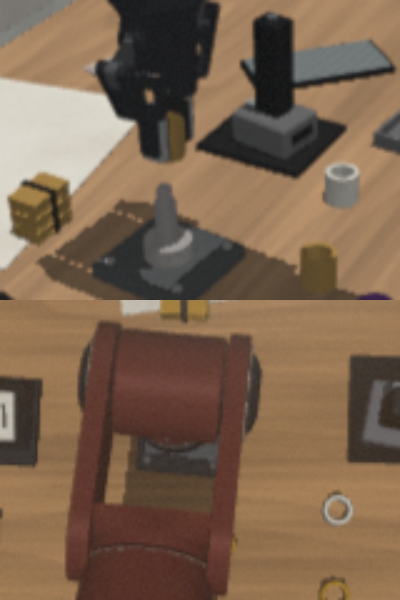

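Call:
{"method": "step_arm", "body": {
  "commands": "0 0 0 0.11 0.015 0.3 1;0 0 0 0 0 0.3 1;0 0 0 0 0 0 1;0 0 0 0 0 0 1;0 0 0 0 0 0 1"
}}

```text
time: 5.57
eef_pos: [612.9, 15.6, 90.6]
eef_rot: [-0.0, 1.0, 0.0, -0.001]
ft_force: [-0.5, -0.2, -0.9]
grip_width: 0.33
grip_force: 39.9
```

Run:
```python
from h import *
im=shot('side','side4.png');e=env.sense()['eef_pos'];print(e)
c=[e[0]+.7,e[1],e[2]-4.8+15]
print('pred centre',proj('side',c),'gauge pin',proj('side',[613,16.2,75]),proj('side',[613,16.2,45]))
h=cv2.cvtColor(im,cv2.COLOR_RGB2HSV);m=cv2.inRange(h,(17,120,40),(24,255,255))
for r in range(190,226,2):
    x=np.flatnonzero(m[r,225:275])+225; print(r,x.tolist()[:1],x.tolist()[-1:],end=' ')
right=np.cross([0,0,1],1) if 0 else np.array([-0.875,-0.483,0]);right/=np.linalg.norm(right)
print('\npred right edge',proj('side',np.array(c)+15*right))
cv2.imwrite('pics/c4.png',cv2.resize(cv2.imread('pics/side4.png')[170:270,195:295],(600,600),interpolation=2))
```

```text
[613.35894576  15.51643852  91.23000193]
pred centre [245.00504723 213.51410667] gauge pin [246.09041681 225.30025043] [246.98438004 237.95371405]
190 [] [] 192 [] [] 194 [] [] 196 [] [] 198 [] [] 200 [] [] 202 [] [] 204 [] [] 206 [246] [251] 208 [246] [251] 210 [247] [252] 212 [247] [252] 214 [247] [252] 216 [247] [252] 218 [247] [252] 220 [247] [252] 222 [247] [251] 224 [] [] 
pred right edge [252.74864059 213.35990654]
```

View pics/c4.png

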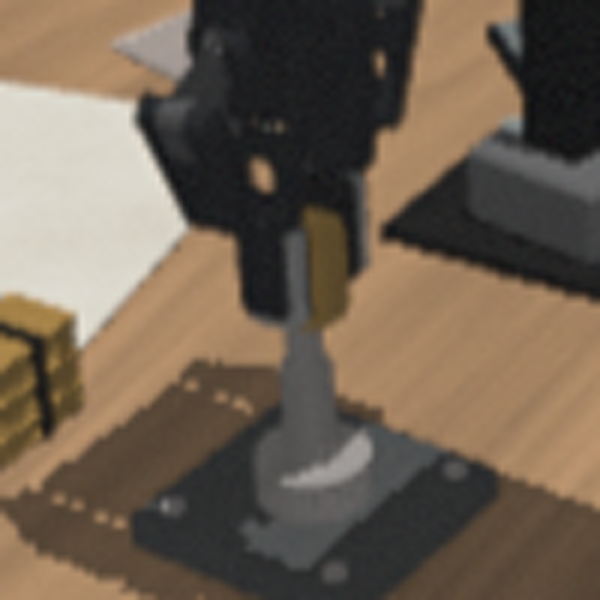

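Call:
{"method": "step_arm", "body": {
  "commands": "0 0 0 -0.02 -0.015 0.05 1;0 0 0 0 0 0.1 1;0 0 0 0 0 0.1 1;0 0 0 0 0 0.1 1;0 0 0 0 0 0.05 1;0 0 0 0 0 0 1;0 0 0 0 0 0 1"
}}

```text
time: 6.2
eef_pos: [612.3, 16.1, 74.9]
eef_rot: [-0.0, 1.0, 0.0, -0.0]
ft_force: [1.0, -0.0, -0.9]
grip_width: 0.328
grip_force: 39.9
```

Call:
{"method": "step_arm", "body": {
  "commands": "0 0 0 0 0 0.05 1;0 0 0 0 0 0 1;0 0 0 0 0 0 -0.1;0 0 0 0 0 0 -0.1;0 0 0 0 0 0 -0.1;0 0 0 0 0 0 -0.1;0 0 0 0 0 0 -0.1"
}}

```text
time: 6.78
eef_pos: [612.7, 16.0, 73.6]
eef_rot: [0.0, 1.0, 0.0, 0.0]
ft_force: [-0.1, -0.4, 1.2]
grip_width: 0.546
grip_force: 0.0
```

Run:
```python
from h import *
im=shot('side','side5.png');e=env.sense()['eef_pos'];print(e)
for z in (45,81):print(z,proj('side',[613,16.2,z]))
for g in gold('side',im):
    if 220<g[0]<275 and 180<g[1]<270:print(np.round(g,1))
cv2.imwrite('pics/c5.png',cv2.resize(cv2.imread('pics/side5.png')[180:270,205:295],(450,450),interpolation=2))
```

```text
[612.68145722  16.084392    73.50758464]
45 [246.98438004 237.95371405]
81 [245.90813006 222.7201011 ]
[246.9 239.2 192. ]
```

View pics/c5.png

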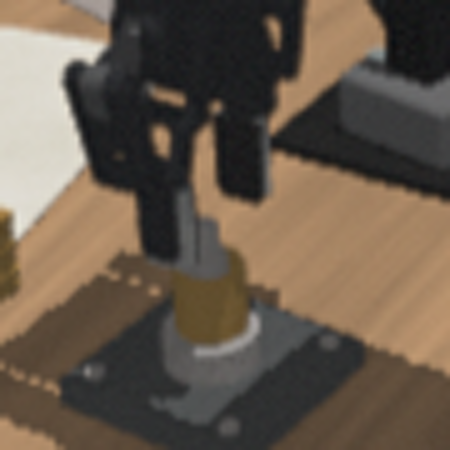

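Sleeve 1 dropped right to the shoulder: its blob centre is at (246.9,239.2), which matches a centre height of 45 mm. It fits, so it goes in the square tray.

Call:
{"method": "step_arm", "body": {
  "commands": "0 0 0 0 0 0.35 -0.1;0 0 0 0 0 0.4 -0.1;0 0 0 0 0 0.2 -0.1;0 0 0 0 0 0 -0.1;0 0 0 0 0 0 1;0 0 0 0 0 0 1;0 0 0 0 0 0 1;0 0 0 0 0 0 1"
}}

```text
time: 7.5
eef_pos: [613.0, 16.0, 35.9]
eef_rot: [0.0, 1.0, 0.0, 0.001]
ft_force: [0.3, 0.5, -1.5]
grip_width: 0.331
grip_force: 39.5
```

Call:
{"method": "step_arm", "body": {
  "commands": "0 0 0 0 0 -0.5 1;0 0 0 0 0 -0.9 1;0 0 0 0 0 -0.9 1;0 0 0 -0.2 0.6 0 1;0 0 0 -0.3 0.9 0 1;0 0 0 -0.3 0.9 0 1;0 0 0 -0.3 0.9 0 1;0 0 0 -0.3 0.9 0 1"
}}

```text
time: 8.17
eef_pos: [555.9, -153.3, 127.9]
eef_rot: [0.0, 1.0, 0.0, 0.001]
ft_force: [0.4, -0.3, -2.2]
grip_width: 0.331
grip_force: 42.1
```

Call:
{"method": "step_arm", "body": {
  "commands": "0 0 0 -0.3 0.9 0 1;0 0 0 -0.3 0.9 0 1;0 0 0 -0.3 0.9 0 1;0 0 0 -0.2 0.8 0 1;0 0 0 0 0.2 0 1;0 0 0 0 0 0 1;0 0 0 0 0 0 1"
}}

```text
time: 8.75
eef_pos: [512.6, -299.8, 127.4]
eef_rot: [-0.0, 1.0, -0.0, 0.0]
ft_force: [-0.3, 0.7, -1.1]
grip_width: 0.33
grip_force: 42.1
```

Call:
{"method": "step_arm", "body": {
  "commands": "0 0 0 0 0 0.7 1;0 0 0 0 0 0.9 1;0 0 0 0 0 0.7 1;0 0 0 0 0 0.3 1;0 0 0 0 0 0.2 1;0 0 0 0 0 0.08 1;0 0 0 0 0 0 1"
}}

```text
time: 9.33
eef_pos: [513.3, -299.7, 12.7]
eef_rot: [0.0, 1.0, 0.001, 0.0]
ft_force: [0.2, 0.0, -0.8]
grip_width: 0.328
grip_force: 42.1
```

Call:
{"method": "step_arm", "body": {
  "commands": "0 0 0 0 0 0.03 1;0 0 0 0 0 0 0.05;0 0 0 0 0 0 0.05;0 0 0 0 0 0 0.05;0 0 0 0 0 -0.5 0.05;0 0 0 0 0 -0.9 -0.1;0 0 0 0 0 -0.9 -0.2;0 0 0 0 0 -0.4 -0.2"
}}

```text
time: 10.0
eef_pos: [514.8, -301.8, 125.1]
eef_rot: [0.003, 1.0, -0.0, 0.003]
ft_force: [0.5, -0.8, 1.0]
grip_width: 0.6
grip_force: 0.0
```

```bash
python3 -c "
from h import *
look('6')"
```

```text
top [246.7 248.1  94.5] [469.4  81.5  15. ]
top [287.9 237.4  94.5] [496.8 -22.1  15. ]
top [333.4 257.6  99. ] [ 446.9 -136.8   15. ]
side [295.4 290.4 290.5] [470.3  82.4  15. ]
side [306.9 256.3 247.5] [497.5 -19.6  15. ]
side [351.5 191.9 145. ] [ 517.4 -304.1   15. ]
side [352.4 234.  216. ] [ 447.1 -133.9   15. ]
10.1 [ 515.4 -302.2  125.1] [ 0.0032  1.     -0.      0.0042] 0.596
```

Call:
{"method": "step_arm", "body": {
  "commands": "0 0 0 -0.08 -0.5 0 -0.2;0 0 0 -0.11 -0.95 0 -0.2;0 0 0 -0.11 -0.95 0 -0.2;0 0 0 -0.11 -0.95 0 -0.2;0 0 0 -0.11 -0.95 0 -0.2;0 0 0 -0.11 -0.95 0 -0.2;0 0 0 -0.11 -0.95 0 -0.2;0 0 0 -0.11 -0.95 0 -0.2"
}}

```text
time: 10.77
eef_pos: [477.3, -12.3, 118.0]
eef_rot: [-0.0, 1.0, -0.0, -0.001]
ft_force: [1.2, 0.7, 0.8]
grip_width: 0.601
grip_force: 0.0
```

Call:
{"method": "step_arm", "body": {
  "commands": "0 0 0 -0.11 -0.95 0 -0.2;0 0 0 -0.11 -0.95 0 -0.2;0 0 0 -0.1 -0.55 0.3 -0.2;0 0 0 0 0 0.8 -0.2;0 0 0 0 0 0.5 -0.2;0 0 0 0 0 0 -0.2;0 0 0 0 0 0 -0.2"
}}

```text
time: 11.35
eef_pos: [464.1, 84.1, 53.3]
eef_rot: [0.0, 1.0, 0.0, -0.002]
ft_force: [1.0, -0.7, 0.5]
grip_width: 0.602
grip_force: 0.0
```

Call:
{"method": "step_arm", "body": {
  "commands": "0 0 0 0.13 0.05 0.1 -0.2;0 0 0 0 0 0.4 -0.2;0 0 0 0 0 0.4 -0.2;0 0 0 0 0 0.3 -0.2;0 0 0 0 0 0 -0.2;0 0 0 0 0 0 -0.2;0 0 0 0 0 0 -0.2"
}}

```text
time: 11.93
eef_pos: [472.6, 81.8, 8.5]
eef_rot: [-0.0, 1.0, -0.0, 0.001]
ft_force: [0.7, -0.3, 0.4]
grip_width: 0.6
grip_force: 0.0
```

Call:
{"method": "step_arm", "body": {
  "commands": "0 0 0 0 0 0 1;0 0 0 0 0 0 1;0 0 0 0 0 0 1;0 0 0 0 0 0 1;0 0 0 0 0 0 1"
}}

```text
time: 12.35
eef_pos: [472.2, 81.9, 8.6]
eef_rot: [0.0, 1.0, 0.0, 0.001]
ft_force: [0.1, -0.3, 5.6]
grip_width: 0.341
grip_force: 39.3
```

Call:
{"method": "step_arm", "body": {
  "commands": "0 0 0 0 0 -0.6 1;0 0 0 0 0 -0.9 1;0 0 0 0 0 -0.8 1;0 0 0 0.5 0.23 -0.3 1;0 0 0 0.9 0.41 0 1;0 0 0 0.9 0.41 0 1;0 0 0 0.9 0.41 0 1;0 0 0 0.38 0.19 0 1"
}}

```text
time: 13.02
eef_pos: [617.8, 14.0, 111.5]
eef_rot: [0.0, 1.0, -0.001, 0.002]
ft_force: [-1.2, -0.8, -2.0]
grip_width: 0.342
grip_force: 40.0
```

Call:
{"method": "step_arm", "body": {
  "commands": "0 0 0 0 0 0 1;0 0 0 0 0 0 1;0 0 0 0 0 0.3 1;0 0 0 0 0 0 1;0 0 0 0 0 0 1"
}}

```text
time: 13.43
eef_pos: [612.0, 16.8, 97.0]
eef_rot: [-0.0, 1.0, 0.0, -0.002]
ft_force: [-0.3, 0.4, -0.3]
grip_width: 0.339
grip_force: 40.0
```

```bash
cat >> h.py <<'E'
def held(off):
    # compare held sleeve right edge in the side view with prediction; off=(dx, bottom below TCP)
    im=shot('side');e=env.sense()['eef_pos'];c=np.array([e[0]+off[0],e[1],e[2]-off[1]+15])
    r=np.array([-0.875,-0.483,0]);r/=np.linalg.norm(r)
    m=cv2.inRange(cv2.cvtColor(im,cv2.COLOR_RGB2HSV),(17,120,40),(24,255,255))
    q=proj('side',c);row=int(q[1]);xs=[(np.flatnonzero(m[k,225:275])+225).tolist()[-1:] for k in range(row-4,row+8,3)]
    print('TCP',e.round(1),'pred right',proj('side',c+15*r).round(1),'seen',xs,'top/bottom rows',[proj('side',c+[0,0,d]).round(0)[1] for d in(15,-15)])
E
python3 -c "
from h import *
held((-2.4,8.6))"
```

```text
TCP [612.6  16.7  97.8] pred right [254.  212.9] seen [[253], [253], [253], [253]] top/bottom rows [np.float64(206.0), np.float64(220.0)]
```

Call:
{"method": "step_arm", "body": {
  "commands": "0 0 0 0.065 0.015 0 1;0 0 0 0 0 0.1 1;0 0 0 0 0 0.1 1;0 0 0 0 0 0.1 1;0 0 0 0 0 0.1 1;0 0 0 0 0 0.05 1;0 0 0 0 0 0 1;0 0 0 0 0 0 1"
}}

```text
time: 14.15
eef_pos: [616.5, 15.6, 80.5]
eef_rot: [-0.0, 1.0, 0.0, -0.0]
ft_force: [0.0, 0.7, -0.5]
grip_width: 0.343
grip_force: 39.9
```

Call:
{"method": "step_arm", "body": {
  "commands": "0 0 0 -0.02 -0.01 0.05 1;0 0 0 0 0 0.05 1;0 0 0 0 0 0 1;0 0 0 0 0 0 -0.1;0 0 0 0 0 0 -0.1;0 0 0 0 0 0 -0.1;0 0 0 0 0 0 -0.1;0 0 0 0 0 0 -0.1"
}}

```text
time: 14.82
eef_pos: [616.2, 15.8, 77.2]
eef_rot: [0.0, 1.0, 0.0, 0.0]
ft_force: [-0.1, -0.7, -1.1]
grip_width: 0.548
grip_force: 0.0
```

```bash
cat >> h.py <<'E'
def seat(fn):
    im=shot('side','side%s.png'%fn);e=env.sense()['eef_pos'];print(e.round(1))
    print([(z,proj('side',[613,16.2,z]).round(1).tolist()) for z in (45,81)],'seen',[np.round(g,1).tolist() for g in gold('side',im) if 220<g[0]<275 and 180<g[1]<270])
    cv2.imwrite('pics/c%s.png'%fn,cv2.resize(cv2.imread('pics/side%s.png'%fn)[180:270,205:295],(450,450),interpolation=2))
E
python3 -c "
from h import *
seat('7')"
```

```text
[616.1  15.8  77.1]
[(45, [247.0, 238.0]), (81, [245.9, 222.7])] seen [[247.6, 223.3, 179.5]]
```

View pics/c7.png

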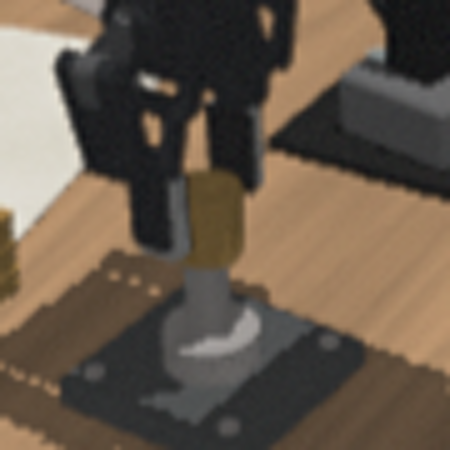

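Sleeve 2 stays at (247.6,223.3), which matches a centre height of 81 mm, with its right edge exactly on the axis-centred prediction. It is centred and stopped at the chamfer, so it is tight and goes in the oblong tray.

Call:
{"method": "step_arm", "body": {
  "commands": "0 0 0 0 0 0.1 -0.1;0 0 0 0 0 0 -0.1;0 0 0 0 0 0 1;0 0 0 0 0 0 1;0 0 0 0 0 0 1;0 0 0 0 0 0 1;0 0 0 0 0 -0.5 1;0 0 0 0 0 -0.8 1"
}}

```text
time: 15.53
eef_pos: [612.8, 16.1, 120.5]
eef_rot: [-0.0, 1.0, 0.0, -0.004]
ft_force: [-0.8, -0.3, -2.1]
grip_width: 0.339
grip_force: 41.0
```

Call:
{"method": "step_arm", "body": {
  "commands": "0 0 0 -0.25 -0.6 0 1;0 0 0 -0.35 -0.88 0 1;0 0 0 -0.35 -0.88 0 1;0 0 0 -0.35 -0.88 0 1;0 0 0 -0.35 -0.88 0 1;0 0 0 -0.35 -0.88 0 1;0 0 0 -0.35 -0.88 0 1;0 0 0 -0.25 -0.88 0 1"
}}

```text
time: 16.2
eef_pos: [510.4, 287.7, 124.7]
eef_rot: [0.0, 1.0, 0.0, -0.0]
ft_force: [0.7, -0.4, -1.1]
grip_width: 0.341
grip_force: 41.0
```

Call:
{"method": "step_arm", "body": {
  "commands": "0 0 0 0 -0.2 0 1;0 0 0 0 0 0 1;0 0 0 0 0 0.7 1;0 0 0 0 0 0.9 1;0 0 0 0 0 0.5 1;0 0 0 0 0 0 1;0 0 0 0 0 0 1"
}}

```text
time: 16.78
eef_pos: [511.3, 292.6, 39.5]
eef_rot: [0.001, 1.0, -0.001, -0.001]
ft_force: [0.3, -0.1, -0.9]
grip_width: 0.337
grip_force: 41.0
```

Call:
{"method": "step_arm", "body": {
  "commands": "0 0 0 0 0 0.3 1;0 0 0 0 0 0.3 1;0 0 0 0 0 0.06 1;0 0 0 0 0 0 1;0 0 0 0 0 0 1"
}}

```text
time: 17.2
eef_pos: [512.0, 294.3, 14.7]
eef_rot: [-0.0, 1.0, 0.0, 0.0]
ft_force: [0.6, 0.8, -1.3]
grip_width: 0.344
grip_force: 41.0
```

Call:
{"method": "step_arm", "body": {
  "commands": "0 0 0 0 0 0.05 1;0 0 0 0 0 0.03 1;0 0 0 0 0 0 1"
}}

```text
time: 17.45
eef_pos: [512.4, 294.5, 11.8]
eef_rot: [-0.0, 1.0, 0.0, 0.001]
ft_force: [0.5, 0.0, -0.8]
grip_width: 0.34
grip_force: 41.0
```

Call:
{"method": "step_arm", "body": {
  "commands": "0 0 0 0 0 0 0.05;0 0 0 0 0 0 0.05;0 0 0 0 0 0 0.05;0 0 0 0 0 -0.3 0.05;0 0 0 0 0 -0.9 -0.1;0 0 0 0 0 -0.9 -0.2;0 0 0 0 0 -0.6 -0.2;0 0 0 0 0 0 -0.2"
}}

```text
time: 18.12
eef_pos: [516.2, 296.1, 128.1]
eef_rot: [-0.003, 1.0, 0.0, 0.006]
ft_force: [0.6, 1.1, 1.0]
grip_width: 0.603
grip_force: 0.0
```

```bash
python3 -c "
from h import *
look('8')"
```

```text
top [287.7 237.4  96.5] [496.9 -21.6  15. ]
top [333.5 257.6  99.5] [ 446.9 -137.    15. ]
top [400.2 230.9  92. ] [ 514.8 -304.5   15. ]
side [206.7 362.6 417. ] [513.  293.3  15. ]
side [307.  256.3 248. ] [497.4 -19.8  15. ]
side [351.4 191.5 147.5] [ 518.2 -305.8   15. ]
side [352.4 234.  212. ] [ 447.1 -134.1   15. ]
18.2167 [513.1 294.7 121.9] [-8.e-04  1.e+00  1.e-04  2.e-03] 0.598
```

Call:
{"method": "step_arm", "body": {
  "commands": "0 0 0 -0.05 0.6 0 -0.2;0 0 0 -0.05 0.92 0 -0.2;0 0 0 -0.05 0.92 0 -0.2;0 0 0 -0.05 0.92 0 -0.2;0 0 0 -0.05 0.92 0 -0.2;0 0 0 -0.05 0.92 0 -0.2;0 0 0 -0.05 0.92 0 -0.2;0 0 0 -0.05 0.92 0 -0.2"
}}

```text
time: 18.88
eef_pos: [494.1, 11.2, 117.6]
eef_rot: [-0.0, 1.0, 0.0, -0.002]
ft_force: [-0.4, 0.1, 0.3]
grip_width: 0.602
grip_force: 0.0
```

Call:
{"method": "step_arm", "body": {
  "commands": "0 0 0 0 0.8 0 -0.2;0 0 0 0 0 0.4 -0.2;0 0 0 0 0 0.9 -0.2;0 0 0 0 0 0.5 -0.2;0 0 0 0 0 0 -0.2;0 0 0 0 0 0 -0.2;0 0 0 0 0 0 -0.2"
}}

```text
time: 19.47
eef_pos: [496.2, -19.2, 47.8]
eef_rot: [0.0, 1.0, 0.0, 0.0]
ft_force: [0.0, -1.1, 0.4]
grip_width: 0.602
grip_force: 0.0
```

Call:
{"method": "step_arm", "body": {
  "commands": "0 0 0 0.02 0.035 0.1 -0.2;0 0 0 0 0 0.4 -0.2;0 0 0 0 0 0.4 -0.2;0 0 0 0 0 0.14 -0.2;0 0 0 0 0 0 -0.2;0 0 0 0 0 0 -0.2;0 0 0 0 0 0 -0.2"
}}

```text
time: 20.05
eef_pos: [497.9, -20.9, 7.0]
eef_rot: [0.0, 1.0, 0.0, 0.001]
ft_force: [0.2, -0.7, 0.3]
grip_width: 0.602
grip_force: 0.0
```

Call:
{"method": "step_arm", "body": {
  "commands": "0 0 0 0 0 0 1;0 0 0 0 0 0 1;0 0 0 0 0 0 1;0 0 0 0 0 0 1;0 0 0 0 0 0 1;0 0 0 0 0 0 1"
}}

```text
time: 20.55
eef_pos: [497.7, -21.0, 7.1]
eef_rot: [0.0, 1.0, 0.0, 0.001]
ft_force: [-0.9, 0.5, 6.7]
grip_width: 0.343
grip_force: 39.3
```

Call:
{"method": "step_arm", "body": {
  "commands": "0 0 0 0 0 -0.6 1;0 0 0 0 0 -0.9 1;0 0 0 0 0 -0.8 1;0 0 0 0.4 -0.13 -0.3 1;0 0 0 0.8 -0.26 0 1;0 0 0 0.8 -0.26 0 1;0 0 0 0.65 -0.2 0 1;0 0 0 0.25 -0.08 0 1"
}}

```text
time: 21.22
eef_pos: [615.4, 17.3, 109.9]
eef_rot: [-0.0, 1.0, 0.0, 0.001]
ft_force: [0.3, 0.1, -0.5]
grip_width: 0.344
grip_force: 40.0
```

Call:
{"method": "step_arm", "body": {
  "commands": "0 0 0 0 0 0 1;0 0 0 0 0 0 1;0 0 0 0 0 0.3 1;0 0 0 0 0 0.1 1;0 0 0 0 0 0 1;0 0 0 0 0 0 1"
}}

```text
time: 21.72
eef_pos: [611.3, 16.2, 92.5]
eef_rot: [-0.0, 1.0, -0.0, -0.001]
ft_force: [0.3, -0.3, -0.9]
grip_width: 0.339
grip_force: 40.0
```

```bash
python3 -c "
from h import *
held((-.5,7.1))"
```

```text
TCP [612.   16.3  93.3] pred right [253.7 214. ] seen [[253], [253], [253], [253]] top/bottom rows [np.float64(207.0), np.float64(221.0)]
```

Call:
{"method": "step_arm", "body": {
  "commands": "0 0 0 0.02 0.005 0 1;0 0 0 0 0 0.1 1;0 0 0 0 0 0.1 1;0 0 0 0 0 0.1 1;0 0 0 0 0 0.1 1;0 0 0 0 0 0 1;0 0 0 0 0 0 1"
}}

```text
time: 22.35
eef_pos: [613.1, 16.3, 77.0]
eef_rot: [-0.0, 1.0, 0.0, -0.001]
ft_force: [-0.6, 0.6, -1.7]
grip_width: 0.34
grip_force: 40.0
```

Call:
{"method": "step_arm", "body": {
  "commands": "0 0 0 0 0 0.05 1;0 0 0 0 0 0 1;0 0 0 0 0 0 -0.1;0 0 0 0 0 0 -0.1;0 0 0 0 0 0 -0.1;0 0 0 0 0 0 -0.1;0 0 0 0 0 0 -0.1"
}}

```text
time: 22.93
eef_pos: [613.7, 16.3, 76.0]
eef_rot: [0.0, 1.0, 0.0, 0.0]
ft_force: [-0.9, -0.4, -0.4]
grip_width: 0.546
grip_force: 0.0
```

```bash
python3 -c "
from h import *
seat('9')"
```

```text
[613.7  16.2  75.9]
[(45, [247.0, 238.0]), (81, [245.9, 222.7])] seen [[246.6, 239.0, 195.0]]
```

Sleeve 3 is seated at (246.6,239.0). It fits and goes in the square tray.

Call:
{"method": "step_arm", "body": {
  "commands": "0 0 0 0 0 0.35 -0.1;0 0 0 0 0 0.4 -0.1;0 0 0 0 0 0.25 -0.1;0 0 0 0 0 0 -0.1;0 0 0 0 0 0 1;0 0 0 0 0 0 1;0 0 0 0 0 0 1;0 0 0 0 0 0 1"
}}

```text
time: 23.65
eef_pos: [614.1, 16.2, 36.4]
eef_rot: [0.0, 1.0, 0.0, 0.001]
ft_force: [0.3, 1.0, -1.0]
grip_width: 0.34
grip_force: 39.5
```

Call:
{"method": "step_arm", "body": {
  "commands": "0 0 0 0 0 -0.5 1;0 0 0 0 0 -0.9 1;0 0 0 0 0 -0.9 1;0 0 0 -0.25 0.55 0 1;0 0 0 -0.4 0.88 0 1;0 0 0 -0.4 0.88 0 1;0 0 0 -0.4 0.88 0 1;0 0 0 -0.4 0.88 0 1"
}}

```text
time: 24.32
eef_pos: [538.9, -147.8, 128.5]
eef_rot: [0.0, 1.0, 0.0, 0.001]
ft_force: [1.4, -0.0, -0.9]
grip_width: 0.338
grip_force: 42.0
```

Call:
{"method": "step_arm", "body": {
  "commands": "0 0 0 -0.4 0.88 0 1;0 0 0 -0.4 0.88 0 1;0 0 0 -0.4 0.88 0 1;0 0 0 -0.4 0.88 0 1;0 0 0 -0.15 0.2 0 1;0 0 0 0 0 0.4 1;0 0 0 0 0 0.8 1;0 0 0 0 0 0 1"
}}

```text
time: 24.98
eef_pos: [466.4, -293.0, 74.5]
eef_rot: [-0.003, 1.0, -0.0, -0.004]
ft_force: [-0.7, 1.7, -2.9]
grip_width: 0.342
grip_force: 41.9
```

Call:
{"method": "step_arm", "body": {
  "commands": "0 0 0 0.07 0.12 0 1;0 0 0 0 0 0.5 1;0 0 0 0 0 0.6 1;0 0 0 0 0 0.4 1;0 0 0 0 0 0 1;0 0 0 0 0 0 1"
}}

```text
time: 25.48
eef_pos: [473.1, -300.2, 20.6]
eef_rot: [0.0, 1.0, 0.0, 0.0]
ft_force: [0.8, -1.0, 0.2]
grip_width: 0.34
grip_force: 42.0
```

Call:
{"method": "step_arm", "body": {
  "commands": "0 0 0 0 0 0.1 1;0 0 0 0 0 0.1 1;0 0 0 0 0 0.04 1;0 0 0 0 0 0 1;0 0 0 0 0 0 1"
}}

```text
time: 25.9
eef_pos: [472.6, -300.3, 10.5]
eef_rot: [0.0, 1.0, 0.0, 0.0]
ft_force: [0.2, 0.0, -1.3]
grip_width: 0.339
grip_force: 42.0
```

Call:
{"method": "step_arm", "body": {
  "commands": "0 0 0 0 0 0 0.05;0 0 0 0 0 0 0.05;0 0 0 0 0 0 0.05;0 0 0 0 0 -0.3 0.05;0 0 0 0 0 -0.9 -0.1;0 0 0 0 0 -0.9 -0.2;0 0 0 0 0 -0.6 -0.2;0 0 0 0 0 0 -0.2"
}}

```text
time: 26.57
eef_pos: [476.0, -303.1, 126.7]
eef_rot: [0.004, 1.0, 0.0, 0.005]
ft_force: [1.7, 1.0, 1.3]
grip_width: 0.6
grip_force: 0.0
```

```bash
python3 -c "
from h import *
look('10')"
```

```text
top [162.1 231.4  93. ] [510.2 296.6  15. ]
top [333.5 257.6 100. ] [ 447. -137.   15.]
top [399.8 231.1  90. ] [ 514.3 -303.6   15. ]
side [206.6 362.2 416.5] [513.6 292.8  15. ]
side [351.6 192.  146. ] [ 517.1 -303.8   15. ]
side [352.6 233.8 223.5] [ 447.1 -135.1   15. ]
side [368.4 195.7 150. ] [ 474.3 -304.6   15. ]
26.6667 [ 473.3 -300.9  120.7] [1.4e-03 1.0e+00 1.0e-04 1.6e-03] 0.6
```

Call:
{"method": "step_arm", "body": {
  "commands": "0 0 0 -0.1 -0.6 0 -0.2;0 0 0 -0.14 -0.9 0 -0.2;0 0 0 -0.14 -0.9 0 -0.2;0 0 0 -0.14 -0.9 0 -0.2;0 0 0 -0.12 -0.8 0 -0.2;0 0 0 0 0 0.5 -0.2;0 0 0 0 0 0.9 -0.2;0 0 0 0 0 0.4 -0.2"
}}

```text
time: 27.33
eef_pos: [443.7, -134.0, 41.7]
eef_rot: [-0.001, 1.0, 0.001, -0.003]
ft_force: [-0.5, 0.6, 0.1]
grip_width: 0.599
grip_force: 0.0
```

Call:
{"method": "step_arm", "body": {
  "commands": "0 0 0 0 0 0 -0.2;0 0 0 0 0 0 -0.2;0 0 0 0 0 0 -0.2"
}}

```text
time: 27.58
eef_pos: [447.0, -136.4, 46.6]
eef_rot: [0.0, 1.0, -0.0, 0.0]
ft_force: [0.3, 0.0, 0.3]
grip_width: 0.601
grip_force: 0.0
```

Call:
{"method": "step_arm", "body": {
  "commands": "0 0 0 0 0 0.3 -0.2;0 0 0 0 0 0.4 -0.2;0 0 0 0 0 0.3 -0.2;0 0 0 0 0 0 -0.2;0 0 0 0 0 0 -0.2;0 0 0 0 0 0 -0.2"
}}

```text
time: 28.08
eef_pos: [448.0, -136.9, 7.8]
eef_rot: [0.001, 1.0, -0.0, 0.001]
ft_force: [-0.4, -0.5, -0.7]
grip_width: 0.599
grip_force: 0.0
```

Call:
{"method": "step_arm", "body": {
  "commands": "0 0 0 0 0 0 1;0 0 0 0 0 0 1;0 0 0 0 0 0 1;0 0 0 0 0 0 1;0 0 0 0 0 0 1;0 0 0 0 0 0 1"
}}

```text
time: 28.58
eef_pos: [447.9, -136.7, 7.7]
eef_rot: [0.001, 1.0, 0.0, 0.001]
ft_force: [-1.8, 1.8, 6.9]
grip_width: 0.338
grip_force: 39.4
```

Call:
{"method": "step_arm", "body": {
  "commands": "0 0 0 0 0 -0.6 1;0 0 0 0 0 -0.9 1;0 0 0 0 0 -0.8 1;0 0 0 0.4 -0.37 -0.3 1;0 0 0 0.65 -0.6 0 1;0 0 0 0.65 -0.6 0 1;0 0 0 0.65 -0.6 0 1;0 0 0 0.65 -0.6 0 1"
}}

```text
time: 29.25
eef_pos: [567.6, -24.1, 110.2]
eef_rot: [0.0, 1.0, -0.0, 0.0]
ft_force: [-0.0, -0.8, -1.1]
grip_width: 0.333
grip_force: 40.1
```

Call:
{"method": "step_arm", "body": {
  "commands": "0 0 0 0.65 -0.6 0 1;0 0 0 0.5 -0.45 0 1;0 0 0 0 0 0 1;0 0 0 0 0 0 1;0 0 0 0 0 0.3 1;0 0 0 0 0 0.1 1;0 0 0 0 0 0 1;0 0 0 0 0 0 1"
}}

```text
time: 29.92
eef_pos: [611.4, 16.0, 92.9]
eef_rot: [-0.0, 1.0, -0.001, -0.001]
ft_force: [0.3, -0.4, -0.7]
grip_width: 0.333
grip_force: 40.1
```

```bash
python3 -c "
from h import *
held((-.9,7.7))"
```

```text
TCP [612.   16.   93.6] pred right [253.9 214.1] seen [[253], [253], [253], [253]] top/bottom rows [np.float64(208.0), np.float64(221.0)]
```

Call:
{"method": "step_arm", "body": {
  "commands": "0 0 0 0.03 0 0 1;0 0 0 0 0 0.1 1;0 0 0 0 0 0.1 1;0 0 0 0 0 0.1 1;0 0 0 0 0 0.1 1;0 0 0 0 0 0 1;0 0 0 0 0 0 1"
}}

```text
time: 30.55
eef_pos: [613.5, 16.7, 77.4]
eef_rot: [-0.0, 1.0, 0.0, -0.001]
ft_force: [-0.2, -0.8, -1.6]
grip_width: 0.331
grip_force: 40.1
```

Call:
{"method": "step_arm", "body": {
  "commands": "0 0 0 0 0 0.05 1;0 0 0 0 0 0 1;0 0 0 0 0 0 -0.1;0 0 0 0 0 0 -0.1;0 0 0 0 0 0 -0.1;0 0 0 0 0 0 -0.1;0 0 0 0 0 0 -0.1"
}}

```text
time: 31.13
eef_pos: [614.1, 16.6, 76.4]
eef_rot: [0.0, 1.0, 0.0, 0.0]
ft_force: [-0.0, -0.2, -0.2]
grip_width: 0.55
grip_force: 0.0
```

```bash
python3 -c "
from h import *
seat('11')"
```

```text
[614.1  16.6  76.4]
[(45, [247.0, 238.0]), (81, [245.9, 222.7])] seen [[246.8, 239.3, 196.0]]
```

Sleeve 4 is seated at (246.8,239.3), so it fits and also goes in the square tray.

Call:
{"method": "step_arm", "body": {
  "commands": "0 0 0 0 0 0.35 -0.1;0 0 0 0 0 0.4 -0.1;0 0 0 0 0 0.25 -0.1;0 0 0 0 0 0 -0.1;0 0 0 0 0 0 1;0 0 0 0 0 0 1;0 0 0 0 0 0 1;0 0 0 0 0 0 1"
}}

```text
time: 31.85
eef_pos: [614.4, 16.6, 36.8]
eef_rot: [0.0, 1.0, 0.0, 0.001]
ft_force: [-0.0, -0.4, -0.1]
grip_width: 0.339
grip_force: 39.5
```

Call:
{"method": "step_arm", "body": {
  "commands": "0 0 0 0 0 -0.5 1;0 0 0 0 0 -0.9 1;0 0 0 0 0 -0.9 1;0 0 0 -0.3 0.52 0 1;0 0 0 -0.49 0.84 0 1;0 0 0 -0.49 0.84 0 1;0 0 0 -0.49 0.84 0 1;0 0 0 -0.49 0.84 0 1"
}}

```text
time: 32.52
eef_pos: [522.7, -139.7, 128.8]
eef_rot: [0.0, 1.0, 0.0, 0.001]
ft_force: [-0.1, -0.1, -1.3]
grip_width: 0.332
grip_force: 42.5
```

Call:
{"method": "step_arm", "body": {
  "commands": "0 0 0 -0.49 0.84 0 1;0 0 0 -0.49 0.84 0 1;0 0 0 -0.49 0.84 0 1;0 0 0 -0.49 0.84 0 1;0 0 0 -0.38 0.65 0 1;0 0 0 0 0 0.4 1;0 0 0 0 0 0.8 1;0 0 0 0 0 0 1"
}}

```text
time: 33.18
eef_pos: [426.6, -297.0, 75.2]
eef_rot: [-0.003, 1.0, -0.001, -0.003]
ft_force: [-2.2, 1.5, -2.2]
grip_width: 0.331
grip_force: 42.5
```

Call:
{"method": "step_arm", "body": {
  "commands": "0 0 0 0 0 0 1;0 0 0 0 0 0 1"
}}

```text
time: 33.35
eef_pos: [430.4, -299.0, 81.1]
eef_rot: [0.0, 1.0, 0.0, 0.0]
ft_force: [-0.3, -0.1, -1.2]
grip_width: 0.338
grip_force: 42.5
```

Call:
{"method": "step_arm", "body": {
  "commands": "0 0 0 0 0 0.4 1;0 0 0 0 0 0.6 1;0 0 0 0 0 0.4 1;0 0 0 0 0 0.2 1;0 0 0 0 0 0.08 1;0 0 0 0 0 0 1;0 0 0 0 0 0 1"
}}

```text
time: 33.93
eef_pos: [431.0, -299.7, 14.5]
eef_rot: [0.001, 1.0, 0.0, 0.001]
ft_force: [-0.4, -0.7, -1.6]
grip_width: 0.332
grip_force: 42.5
```

Call:
{"method": "step_arm", "body": {
  "commands": "0 0 0 0 0 0.05 1;0 0 0 0 0 0.03 1;0 0 0 0 0 0 1;0 0 0 0 0 0 0.05;0 0 0 0 0 0 0.05;0 0 0 0 0 0 0.05;0 0 0 0 0 -0.3 0.05;0 0 0 0 0 -0.9 -0.1"
}}

```text
time: 34.6
eef_pos: [426.5, -295.8, 53.3]
eef_rot: [-0.004, 1.0, -0.0, -0.004]
ft_force: [-0.6, -0.0, -1.1]
grip_width: 0.549
grip_force: 0.0
```

Call:
{"method": "step_arm", "body": {
  "commands": "0 0 0 0 0 -0.9 -0.2;0 0 0 0 0 -0.9 -0.2;0 0 0 0 0 -0.9 -0.2;0 0 0 0 -0.6 -0.7 -0.2;0 0 0 0 -0.8 -0.3 -0.2;0 0 0 0 -0.8 0 -0.2;0 0 0 0 -0.8 0 -0.2;0 0 0 0 0 0 -0.2"
}}

```text
time: 35.27
eef_pos: [430.0, -175.1, 207.2]
eef_rot: [-0.0, 1.0, 0.002, 0.001]
ft_force: [-0.8, 0.3, 0.2]
grip_width: 0.6
grip_force: 0.0
```

Run:
```python
from h import *
look('12')
t=cv2.imread('pics/top12.png');s=cv2.imread('pics/side12.png')
a=cv2.resize(s[140:240,270:420],(750,500))[:, :500] if 0 else cv2.resize(s[140:240,255:415],(480,300),interpolation=2)
b=cv2.resize(t[160:260,335:435],(300,300),interpolation=2);c=cv2.resize(s[320:420,160:290],(390,300),interpolation=2);d=cv2.resize(t[210:270,130:210],(390,300),interpolation=2)
cv2.imwrite('pics/c12.png',np.vstack([np.hstack([a,b]),np.hstack([c,d])]))
```

```text
top [162.3 231.4  90. ] [510.2 296.3  15. ]
top [399.9 230.9  99. ] [ 514.8 -303.8   15. ]
top [399.9 248.   98.5] [ 472.  -303.5   15. ]
side [206.7 362.2 416. ] [513.6 292.7  15. ]
side [351.4 191.5 147.5] [ 518.2 -305.8   15. ]
side [368.4 195.4 150.5] [ 474.9 -305.7   15. ]
side [385.8 199.6 153.5] [ 431.4 -304.9   15. ]
35.3667 [ 430.1 -178.2  206.8] [6.0e-04 1.0e+00 1.1e-03 7.0e-04] 0.598
```

View pics/c12.png

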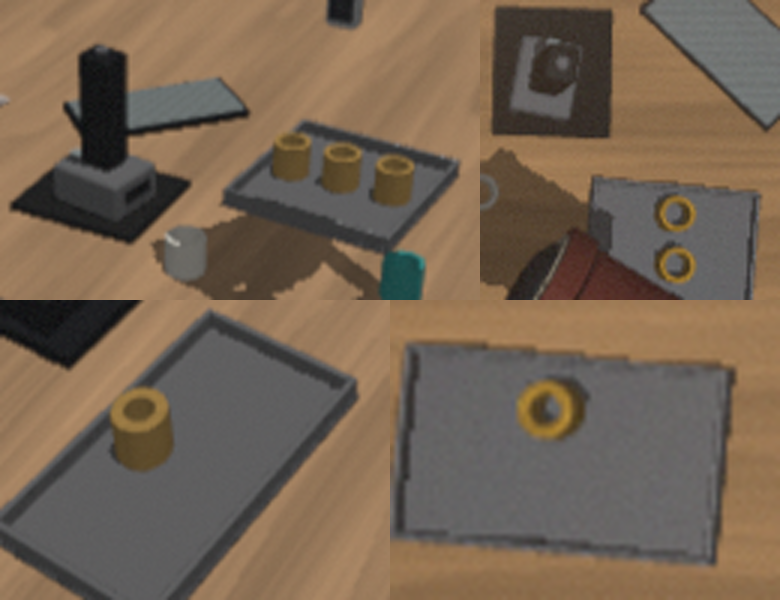

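All four sleeves stand upright: three in the square tray at crop (290,155), (342,168) and (395,181), and one, with a visibly narrower bore, in the oblong tray at (142,428). Next I measure the scanner handle.

Run:
```python
from h import *
s=cv2.cvtColor(cv2.imread('pics/side12.png'),cv2.COLOR_BGR2GRAY);t=cv2.cvtColor(cv2.imread('pics/top12.png'),cv2.COLOR_BGR2GRAY)
for r in range(152,198,4):
    x=np.flatnonzero(s[r,270:310]<60)+270
    print(r,x.min() if len(x) else 0,x.max() if len(x) else 0,end=' | ')
print()
for xy in((628,-193.5),(630,-195),(632,-197)):
    print(xy,[proj('side',[*xy,z]).round(1).tolist() for z in(134,100,60)],[proj('top',[*xy,z]).round(1).tolist() for z in(134,40)])
for r in range(166,202):print(' '.join('%3d'%v for v in t[r,342:378]))
```

```text
152 0 0 | 156 285 286 | 160 281 296 | 164 281 296 | 168 282 296 | 172 282 296 | 176 277 296 | 180 279 296 | 184 282 302 | 188 282 296 | 192 278 296 | 196 273 291 | 
(628, -193.5) [[289.1, 155.9], [289.3, 169.6], [289.6, 185.2]] [[362.2, 180.3], [357.0, 184.9]]
(630, -195) [[288.6, 155.4], [288.9, 169.2], [289.1, 184.7]] [[362.8, 179.4], [357.6, 184.1]]
(632, -197) [[288.3, 154.9], [288.5, 168.6], [288.7, 184.2]] [[363.7, 178.6], [358.4, 183.3]]
 55  57  56  56  57  56  53  59  53  55  57  54  52  56  56  54  51  55  58  56  53  54  55  55  54  50  53  51  54  50  52  51  52  56  53  52
 56  53  54  53  52  57  59  58  56  53  54  55  57  50  55  55  51  54  50  55  51  52  55  56  55  52  52  54  54  56  57  54  51  51  54  52
 53  56  55  55  54  54  54  52  57  57  54  58  54  52  55  57  51  54  54  56  54  53  53  56  54  53  55  52  55  51  52  51  50  52  51  51
 53  58  56  56  57  56  53  56  53  57  50  57  52  56  54  56  50  51  56  51  51  57  56  55  53  53  52  53  56  55  51  53  54  52  54  51
 57  56  54  53  55  56  56  54  55  56  53  52  52  55  59  52  52  54  52
[... 3832 characters left out ...]
  60  54  61  70  73  73  78  91  90  93  98  96  98 102 100 101 100  95  61  46  48  46  47  48  46  48  48  51  47  49  48
 48  50  47  53  56  49  47  46  49  51  54  60  63  72  72  71  78  89  92  95  97  99  89  56  44  44  48  52  47  51  47  49  48  49  50  50
 50  49  52  50  51  49  50  46  51  49  50  46  50  47  52  51  54  67  70  71  74  79  69  51  48  49  46  51  48  49  51  49  42  48  46  47
 48  50  49  52  49  46  47  51  50  48  50  48  51  46  48  47  51  46  52  56  57  54  47  47  46  47  46  45  49  46  43  50  52  45  50  51
 50  49  48  52  47  51  50  51  47  48  52  49  48  48  52  49  49  46  50  49  54  51  47  44  47  44  48  48  49  51  47  49  48  47  51  44
```

Call:
{"method": "step_arm", "body": {
  "commands": "0 0 0.027 0.5 0.04 0 -0.4;0 0 0.027 0.8 0.06 0 -0.4;0 0 0 0.8 -0.07 0 -0.4;0 0 0 0.8 -0.07 0 -0.4;0 0 0 0.8 -0.07 0 -0.4;0 0 0 0.8 -0.07 0 -0.4;0 0 0 0.4 -0.05 0 -0.4;0 0 0 0 0 0 -0.4"
}}

```text
time: 36.03
eef_pos: [628.2, -198.4, 205.2]
eef_rot: [0.0, 0.996, -0.085, 0.0]
ft_force: [-0.3, 0.4, -0.8]
grip_width: 0.701
grip_force: 0.0
```

Run:
```python
from h import *
print('pad',onplane('top',358.7,183.4,8),onplane('side',288.3,205,8))
for n,b in(('top',(172,168,215,205)),('side',(145,268,215,320))):
    g=cv2.cvtColor(cv2.imread('pics/%s0.png'%n),cv2.COLOR_BGR2GRAY)[b[1]:b[3],b[0]:b[2]]
    m=cv2.morphologyEx((g>130).astype(np.uint8),cv2.MORPH_CLOSE,np.ones((5,5),np.uint8));cs=cv2.findContours(m,0,1)[0];c=cv2.convexHull(max(cs,key=cv2.contourArea));M=cv2.moments(c)
    q=np.array([M['m10']/M['m00']+b[0],M['m01']/M['m00']+b[1]]);print(n,q,onplane(n,*q,55),cv2.minAreaRect(c)[1:])
    globals()[n]=q
print(tri(top,side));s=env.sense();print(s['eef_pos'],s['eef_rot'])
```

```text
pad [ 635.41947118 -201.84587704    8.        ] [ 630.5215659  -190.42010443    8.        ]
top [191.70682731 185.36181088] [623.34105084 216.33154109  55.        ] ((19.0, 25.0), 90.0)
side [177.42530462 291.66533133] [623.663386   218.36988784  55.        ] ((30.787458419799805, 37.80064392089844), 48.57633590698242)
(array([624.06387671, 216.99158531,  53.75219065]), np.float64(1.0122410343524284))
[ 628.16502108 -198.42800638  205.20164094] [ 3.44658572e-05  9.96390046e-01 -8.48931682e-02  1.60785328e-04]
```

Call:
{"method": "step_arm", "body": {
  "commands": "0 0 0 -0.02 -0.12 0.3 -0.4;0 0 0 0 0 0.5 -0.4;0 0 0 0 0 0 -0.4;0 0 0 0 0 0 -0.4;0 0 0 0 0 0 -0.4"
}}

```text
time: 36.45
eef_pos: [625.1, -192.3, 174.0]
eef_rot: [0.0, 0.996, -0.085, -0.0]
ft_force: [0.2, -0.6, 0.4]
grip_width: 0.704
grip_force: 0.0
```

Run:
```python
from h import *
im=shot('side','side13.png')
s=cv2.cvtColor(cv2.imread('pics/side0.png'),cv2.COLOR_BGR2GRAY)
m=(s[150:230,250:330]<75).astype(np.uint8)
c=max(cv2.findContours(m,0,1)[0],key=cv2.contourArea)[:,0]+[250,150]
print('L',c[c[:,0].argmin()],'R',c[c[:,0].argmax()],'B',c[c[:,1].argmax()])
for ctr in((635.4,-201.8),(630,-195)):
    for lx,ly in((55,50),(50,55)):
        print(ctr,lx,[proj('side',[ctr[0]+a*lx,ctr[1]+b*ly,8]).round(1).tolist() for a in(1,-1) for b in(1,-1)])
e=env.sense();print(e['eef_pos'])
cv2.imwrite('pics/c13.png',cv2.resize(cv2.imread('pics/side13.png')[100:230,230:360],(600,600),interpolation=2))
```

```text
L [259 207] R [318 201] B [296 220]
(635.4, -201.8) 55 [[258.1, 206.7], [278.7, 188.5], [299.8, 217.8], [318.7, 198.2]]
(635.4, -201.8) 50 [[258.8, 208.1], [281.4, 188.0], [296.9, 218.3], [317.7, 196.8]]
(630, -195) 55 [[258.6, 208.5], [279.3, 190.1], [300.6, 219.8], [319.5, 199.9]]
(630, -195) 50 [[259.3, 210.0], [282.0, 189.7], [297.6, 220.3], [318.5, 198.5]]
[ 625.63754331 -192.41292189  174.76946292]
```

View pics/c13.png

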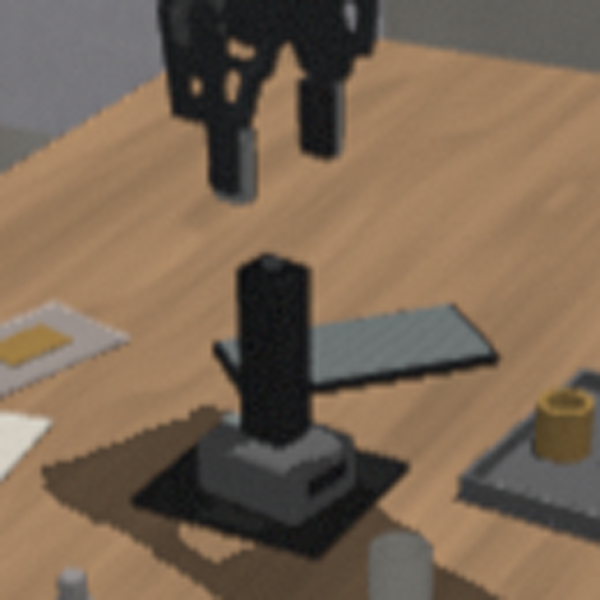

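The open gripper is above the scanner's black handle at crop (275,345). The phone lies clear behind it. I descend and grip.

Call:
{"method": "step_arm", "body": {
  "commands": "0 0 0 0.06 0.015 0.2 -0.4;0 0 0 0 0 0.5 -0.4;0 0 0 0 0 0.6 -0.4;0 0 0 0 0 0.6 -0.4;0 0 0 0 0 0.4 -0.4;0 0 0 0 0 0.15 -0.4;0 0 0 0 0 0 -0.4;0 0 0 0 0 0 -0.4"
}}

```text
time: 37.17
eef_pos: [628.6, -193.3, 76.5]
eef_rot: [0.0, 0.996, -0.085, 0.001]
ft_force: [0.6, 0.0, 0.1]
grip_width: 0.699
grip_force: 0.0
```

Call:
{"method": "step_arm", "body": {
  "commands": "0 0 0 0 0 0 1;0 0 0 0 0 0 1;0 0 0 0 0 0 1;0 0 0 0 0 0 1;0 0 0 0 0 0 1;0 0 0 0 0 0 1;0 0 0 0 0 0 1",
  "squeeze": 60
}}

```text
time: 37.75
eef_pos: [629.3, -193.5, 77.5]
eef_rot: [0.0, 0.996, -0.085, 0.001]
ft_force: [1.6, 1.0, 5.9]
grip_width: 0.299
grip_force: 58.9
```

Call:
{"method": "step_arm", "body": {
  "commands": "0 0 0 0 0 -0.4 1;0 0 0 0 0 -0.7 1;0 0 -0.016 0 0 -0.8 1;0 0 -0.016 0 0 -0.8 1;0 0 0 0 0 -0.3 1;0 0 0 -0.1 -0.5 0 1;0 0 0 -0.17 -0.85 0 1;0 0 0 -0.17 -0.85 0 1"
}}

```text
time: 38.42
eef_pos: [615.6, -103.8, 194.0]
eef_rot: [-0.0, 0.999, -0.036, -0.001]
ft_force: [0.9, 0.6, -2.9]
grip_width: 0.299
grip_force: 58.8
```

Call:
{"method": "step_arm", "body": {
  "commands": "0 0 0 -0.17 -0.85 0 1;0 0 0 -0.17 -0.85 0 1;0 0 0 -0.17 -0.85 0 1;0 0 0 -0.17 -0.85 0 1;0 0 0 -0.17 -0.85 0 1;0 0 0 -0.17 -0.85 0 1;0 0 0 -0.17 -0.85 0 1;0 0 0 -0.17 -0.85 0 1"
}}

```text
time: 39.08
eef_pos: [579.5, 172.5, 193.4]
eef_rot: [0.0, 0.999, -0.035, -0.002]
ft_force: [0.7, 0.3, -2.2]
grip_width: 0.297
grip_force: 58.8
```

Call:
{"method": "step_arm", "body": {
  "commands": "0 0 0 -0.17 -0.85 0 1;0 0 0 -0.1 -0.4 0 1;0 0.0335 0 0 0 0 1;0 0.0335 0 0 0 0 1;0 0.0335 0 0 0 0 1;0 0.0335 0 0 0 0 1;0 0 0 0 0 0 1;0 0 0 0 0 0 1"
}}

```text
time: 39.75
eef_pos: [571.2, 221.4, 192.5]
eef_rot: [0.008, 0.978, -0.034, 0.205]
ft_force: [0.0, -0.5, -3.0]
grip_width: 0.299
grip_force: 59.2
```

Run:
```python
from h import *
from scipy.spatial.transform import Rotation as R
t=cv2.cvtColor(cv2.imread('pics/top0.png'),cv2.COLOR_BGR2GRAY).astype(float)
# subpixel edges of the white card (front/back) and the dark outline, by gradient peak per column
def edge(cols,r0,r1,sgn):
    P=[]
    for c in cols:
        g=np.diff(t[r0:r1,c])*sgn; g=np.clip(g,0,None); k=g.argmax(); w=slice(max(k-2,0),k+3); P.append((c,r0+.5+(np.arange(len(g))[w]*g[w]).sum()/g[w].sum()))
    P=np.array(P);return np.polyfit(P[:,0],P[:,1],1)
def yaw(f,c0,c1,z):
    a=onplane('top',c0,np.polyval(f,c0),z);b=onplane('top',c1,np.polyval(f,c1),z);d=a-b;return round(float(np.arctan2(d[0],d[1])),4)
for nm,cols,r0,r1,s,z in(('card back',range(183,203),172,179,1,65),('card front',range(183,203),192,199,-1,44),('outline back',range(178,213),165,174,-1,73),('outline front',range(178,213),200,210,1,8)):
    f=edge(cols,r0,r1,s);print(nm,f.round(3),yaw(f,cols[0],cols[-1],z))
shot('top','top14.png');shot('side','side14.png')
e=env.sense();q=e['eef_rot'];M=R.from_quat([q[1],q[2],q[3],q[0]]).as_matrix();print(e['eef_pos'],M.round(3))
a=cv2.imread('pics/side14.png')[200:350,90:290];b=cv2.imread('pics/top14.png')[140:240,140:260]
cv2.imwrite('pics/c14.png',np.hstack([cv2.resize(a,(400,300),interpolation=2),cv2.resize(b,(360,300),interpolation=2)]))
```

```text
card back [4.40000e-02 1.67242e+02] 0.0403
card front [5.00000e-02 1.85689e+02] 0.045
outline back [5.90000e-02 1.58346e+02] 0.0556
outline front [4.80000e-02 1.96027e+02] 0.0427
[574.19922469 221.53817953 195.65921916] [[ 0.911 -0.07   0.406]
 [-0.064 -0.998 -0.028]
 [ 0.407 -0.    -0.913]]
```

View pics/c14.png

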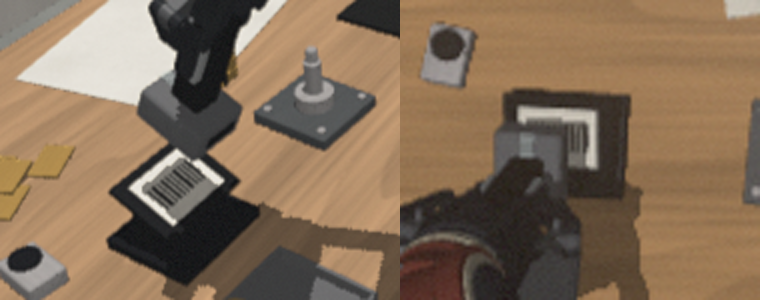

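Call:
{"method": "step_arm", "body": {
  "commands": "0 0 0 -0.13 0.013 0.37 1;0 0 0 -0.13 0.013 0.366 1;0 0 0 0 0 0 1;0 0 0 0 0 0 1;0 0 0 0 0 0 1;0 0 0 0 0 0 1;0 0 0 0 0 0 1"
}}

```text
time: 40.43
eef_pos: [577.1, 220.7, 166.2]
eef_rot: [0.007, 0.977, -0.034, 0.21]
ft_force: [-0.1, 0.2, -2.5]
grip_width: 0.298
grip_force: 59.1
```

Run:
```python
from h import *
from scipy.spatial.transform import Rotation as R
e=env.sense();q=e['eef_rot'];M=R.from_quat([q[1],q[2],q[3],q[0]]).as_matrix();p=e['eef_pos'];L=np.array([624,217,55]);n=np.array([-.4074,.0183,.913])
W=p+M@[-1.3,0,69.5];print(p,'window',W.round(1),'dist',(W-L)@n,'hit err',(W+M[:,2]*((L-W)@n)/(M[:,2]@n)-L).round(1),'angle',np.arccos(-M[:,2]@n))
shot('top');shot('side','side15.png');im=cv2.imread('pics/side15.png');k=5;x0,y0=110,220
big=cv2.resize(im[y0:y0+110,x0:x0+150],None,fx=k,fy=k,interpolation=2)
for a in(-32,32):
  for b in(-26,26):
    for h in(0,32):
      u=proj('side',W+M@[a,b,-h]);cv2.circle(big,tuple(int((v+.5-o)*k) for v,o in zip(u,(x0,y0))),3,(0,0,255) if h==0 else (0,255,0),-1)
u=proj('side',L);cv2.circle(big,tuple(int((v+.5-o)*k) for v,o in zip(u,(x0,y0))),4,(255,0,255),-1)
cv2.imwrite('pics/c15.png',big)
```

```text
[577.13301436 220.6542979  166.17855664] window [604.4 218.8 102.3] dist 51.17013557521695 hit err [1.4 0.4 0.6] angle 0.01459529892820571
```

View pics/c15.png

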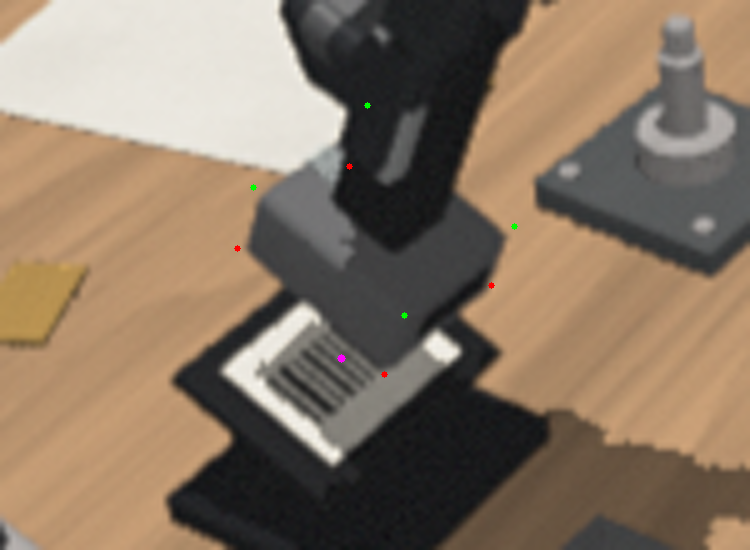

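The predicted head corners and label centre line up with the picture: the label centre at crop (341,358) is midway between the card corners (222,370) and (460,350). I make a 1 mm correction and hold.

Call:
{"method": "step_arm", "body": {
  "commands": "0 0 0 -0.03 0 0.02 1;0 0 0 0 0 0 1;0 0 0 0 0 0 1;0 0 0 0 0 0 1;0 0 0 0 0 0 1;0 0 0 0 0 0 1;0 0 0 0 0 0 1;0 0 0 0 0 0 1"
}}

```text
time: 41.2
eef_pos: [575.4, 220.5, 163.4]
eef_rot: [0.007, 0.977, -0.034, 0.209]
ft_force: [0.1, -0.2, -3.0]
grip_width: 0.301
grip_force: 59.1
```

Call:
{"method": "step_arm", "body": {
  "commands": "0 0 0 0 0 0 1;0 0 0 0 0 0 1;0 0 0 0 0 0 1;0 0 0 0 0 0 1;0 0 0 0 0 0 1;0 0 0 0 0 0 1;0 0 0 0 0 0 1;0 0 0 0 0 0 1"
}}

```text
time: 41.87
eef_pos: [575.5, 220.5, 163.4]
eef_rot: [0.007, 0.977, -0.034, 0.209]
ft_force: [1.0, -0.8, -3.3]
grip_width: 0.293
grip_force: 59.1
```

Call:
{"method": "step_arm", "body": {
  "commands": "0 0 0 0 0 0 1;0 0 0 0 0 0 1;0 0 0 0 0 0 1;0 0 0 0 0 0 1;0 0 0 0 0 0 1;0 0 0 0 0 0 1;0 0 0 0 0 0 1;0 0 0 0 0 0 1"
}}

```text
time: 42.53
eef_pos: [575.4, 220.5, 163.4]
eef_rot: [0.007, 0.977, -0.034, 0.209]
ft_force: [-0.9, -0.3, -2.6]
grip_width: 0.299
grip_force: 59.1
```

Call:
{"method": "step_arm", "body": {
  "commands": "0 0 0 0 0 0 1;0 0 0 0 0 0 1;0 0 0 0 0 0 1;0 0 0 0 0 0 1;0 0 0 0 0 0 1;0 0 0 0 0 0 1;0 0 0 0 0 0 1;0 0 0 0 0 0 1"
}}

```text
time: 43.2
eef_pos: [575.4, 220.5, 163.3]
eef_rot: [0.007, 0.977, -0.034, 0.209]
ft_force: [0.9, 0.1, -2.3]
grip_width: 0.295
grip_force: 59.1
```

Call:
{"method": "step_arm", "body": {
  "commands": "0 0 0 0 0 0 1;0 0 0 0 0 0 1;0 0 0 0 0 0 1;0 0 0 0 0 0 1;0 0 0 0 0 0 1;0 0 0 0 0 0 1;0 0 0 0 0 0 1;0 0 0 0 0 0 1"
}}

```text
time: 43.87
eef_pos: [575.4, 220.5, 163.4]
eef_rot: [0.007, 0.977, -0.034, 0.209]
ft_force: [-1.2, 0.1, -3.0]
grip_width: 0.297
grip_force: 59.1
```

Run:
```python
from h import *
from scipy.spatial.transform import Rotation as R
e=env.sense();q=e['eef_rot'];M=R.from_quat([q[1],q[2],q[3],q[0]]).as_matrix();p=e['eef_pos'];L=np.array([624,217,55]);n=np.array([-.4074,.0183,.913])
W=p+M@[-1.3,0,69.5];print(p,'dist',(W-L)@n,'hit err',(W+M[:,2]*((L-W)@n)/(M[:,2]@n)-L).round(1),'angle',np.arccos(-M[:,2]@n))
```

```text
[575.44092627 220.50663654 163.35054567] dist 49.277533853451054 hit err [-1.3  0.2 -0.6] angle 0.014799879079396566
```

Held steady for about 3 s at about 49 mm, 1.5 mm off centre. Returning the scanner to its pad.

Call:
{"method": "step_arm", "body": {
  "commands": "0 0 0 0 0 -0.4 1;0 0 0 0 0 -0.8 1;0 -0.0335 0 0 0 0 1;0 -0.0335 0 0 0 0 1;0 -0.0335 0 0 0 0 1;0 -0.0335 0 0 0 0 1;0 0 0 0 0 0 1;0 0 0 0 0 0 1"
}}

```text
time: 44.53
eef_pos: [556.9, 221.5, 206.7]
eef_rot: [0.0, 0.999, -0.035, 0.001]
ft_force: [-0.6, -0.2, -2.9]
grip_width: 0.303
grip_force: 59.3
```

Call:
{"method": "step_arm", "body": {
  "commands": "0 0 0 0.13 0.5 0 1;0 0 0 0.23 0.87 0 1;0 0 0 0.23 0.87 0 1;0 0 0 0.23 0.87 0 1;0 0 0 0.23 0.87 0 1;0 0 0 0.23 0.87 0 1;0 0 0 0.23 0.87 0 1;0 0 0 0.23 0.87 0 1"
}}

```text
time: 45.2
eef_pos: [606.4, -47.0, 207.2]
eef_rot: [0.001, 0.999, -0.034, 0.001]
ft_force: [1.2, 0.7, -1.9]
grip_width: 0.294
grip_force: 59.5
```

Call:
{"method": "step_arm", "body": {
  "commands": "0 0 0 0.23 0.87 0 1;0 0 0 0.23 0.87 0 1;0 0 0 0.23 0.87 0 1;0 0 0 0.23 0.87 0 1;0 0 0 0.09 0.4 0 1;0 0 0 0 0 0 1;0 0 0 0 0 0 1;0 0 0 0 0 0 1"
}}

```text
time: 45.87
eef_pos: [636.3, -202.1, 207.0]
eef_rot: [-0.0, 0.999, -0.034, 0.0]
ft_force: [-0.2, 0.1, -2.5]
grip_width: 0.295
grip_force: 59.6
```

Call:
{"method": "step_arm", "body": {
  "commands": "0 0 0 0 0 0.5 1;0 0 0 0 0 0.8 1;0 0 0 0 0 0.8 1;0 0 0 0 0 0.6 1;0 0 0 0 0 0.3 1;0 0 0 0 0 0.1 1;0 0 0 0 0 0 1;0 0 0 0 0 0 1"
}}

```text
time: 46.53
eef_pos: [638.0, -203.4, 85.2]
eef_rot: [0.001, 0.999, -0.034, 0.001]
ft_force: [0.1, 1.0, -1.5]
grip_width: 0.298
grip_force: 59.6
```

Run:
```python
from h import *
shot('top','top16.png');shot('side','side16.png')
a=cv2.imread('pics/side16.png')[140:240,230:350];b=cv2.imread('pics/top16.png')[150:220,325:395]
cv2.imwrite('pics/c16.png',np.hstack([cv2.resize(a,(432,360),interpolation=2),cv2.resize(b,(360,360),interpolation=2)]))
print(env.sense()['eef_pos'])
```

```text
[ 638.43088325 -204.00564611   86.1073979 ]
```

View pics/c16.png

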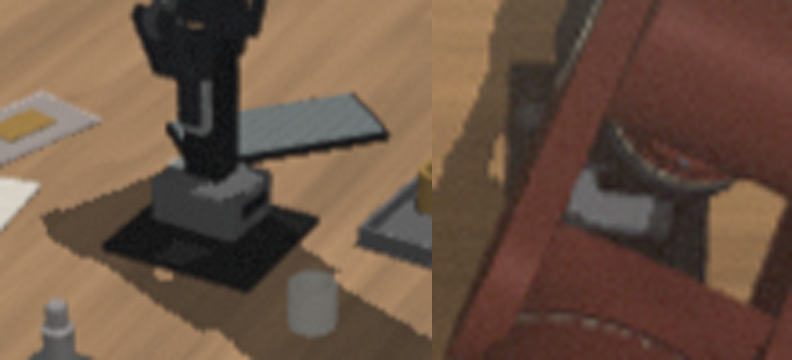

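Call:
{"method": "step_arm", "body": {
  "commands": "0 0 0 -0.05 -0.05 0.05 1;0 0 0 0 0 0.08 1;0 0 0 0 0 0.04 1;0 0 0 0 0 0 1;0 0 0 0 0 0 1;0 0 0 0 0 0 1"
}}

```text
time: 47.13
eef_pos: [635.3, -201.5, 77.6]
eef_rot: [0.0, 0.999, -0.035, 0.0]
ft_force: [-2.3, 0.9, 5.4]
grip_width: 0.295
grip_force: 60.4
```

Call:
{"method": "step_arm", "body": {
  "commands": "0 0 0 0 0 0 0.2;0 0 0 0 0 0 -0.2;0 0 0 0 0 0 -0.4;0 0 0 0 0 0 -0.4;0 0 0 0 0 -0.3 -0.4;0 0 0 0 0 -0.8 -0.4;0 0 0 0 0 -0.9 -0.4;0 0 0 0 0 -0.9 -0.4"
}}

```text
time: 47.8
eef_pos: [634.3, -201.2, 193.6]
eef_rot: [-0.0, 0.999, -0.034, -0.001]
ft_force: [1.3, -0.3, 0.2]
grip_width: 0.7
grip_force: 0.0
```

Call:
{"method": "step_arm", "body": {
  "commands": "0 0 0 -0.4 0 -0.5 -0.4;0 0 0 -0.9 0 0 -0.4;0 0 0 -0.9 0 0 -0.4;0 0 0 -0.9 0 0 -0.4;0 0 0 -0.9 0 0 -0.4;0 0 0 -0.5 0 0 -0.4;0 0 0 0 0 0 -0.4;0 0 0 0 0 0 -0.4"
}}

```text
time: 48.47
eef_pos: [455.0, -189.2, 213.5]
eef_rot: [0.001, 0.999, -0.035, 0.001]
ft_force: [-0.6, 0.3, 0.1]
grip_width: 0.701
grip_force: 0.0
```

Run:
```python
from h import *
look('17')
t=cv2.imread('pics/top17.png');s=cv2.imread('pics/side17.png')
g=cv2.cvtColor(t,cv2.COLOR_BGR2GRAY);m=(g[160:210,335:385]<115).astype(np.uint8)
c=max(cv2.findContours(m,0,1)[0],key=cv2.contourArea);r=cv2.minAreaRect(c);u=np.array(r[0])+[335,160];print('pad',u,r[1:],onplane('top',*u,8))
x0=342;y0=166;h=g[y0:204,x0:378];c=cv2.convexHull(max(cv2.findContours((h>75).astype(np.uint8),0,1)[0],key=cv2.contourArea));r=cv2.minAreaRect(c);u=np.array(r[0])+[x0,y0];print('head',u,r[1:],onplane('top',*u,32))
cv2.imwrite('pics/c17.png',np.hstack([cv2.resize(s[140:240,230:350],(432,360),interpolation=2),cv2.resize(t[150:220,325:395],(360,360),interpolation=2)]))
```

```text
top [161.8 231.3  88.5] [510.4 297.4  15. ]
top [399.9 230.8 100. ] [ 515.1 -303.9   15. ]
side [206.7 362.2 418.5] [513.4 292.8  15. ]
side [351.4 191.5 147. ] [ 518.2 -305.9   15. ]
side [368.4 195.4 149.5] [ 475.  -305.9   15. ]
side [385.8 199.6 154. ] [ 431.5 -304.9   15. ]
48.5667 [ 456.  -189.2  213.3] [ 3.000e-04  9.994e-01 -3.450e-02  8.000e-04] 0.698
pad [360. 185.] ((48.0, 48.0), 90.0) [ 631.33474554 -205.13211395    8.        ]
head [360.21984673 182.98249054] ((20.1481876373291, 25.01369285583496), 3.5763344764709473) [ 633.6924858  -202.52383505   32.        ]
```

View pics/c17.png

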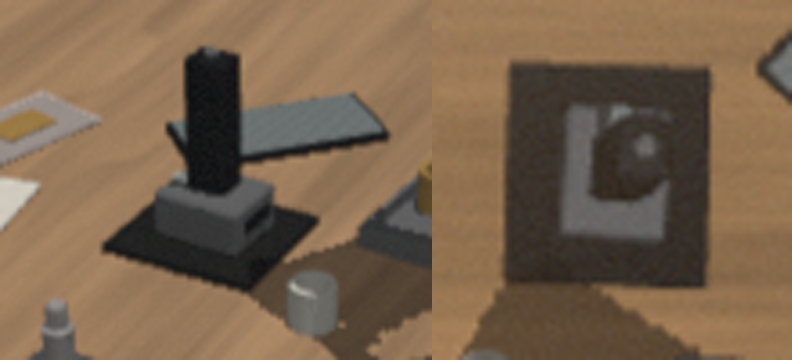

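The scanner stands upright in the middle of the pad: head centre at crop (616,172), pad centre at (608,174), and perspective accounts for the difference. The sleeves haven't moved, so I'm handing in.

```bash
python3 -c "
from plant import env
print(env.finish_job())"
```

```text
the job is handed in; nothing more can be done
None
```

The job is handed in: sleeves 1, 3 and 4 (counting the four present left to right) fit and stand in the square tray, sleeve 2 is tight and stands in the oblong tray, and the scanner was held about 49 mm off the label for about 3 s and is back on the middle of its pad.

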